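# Fetch a bearing from the parts carousel and set it up for pressing

### The job

Turn the covered parts carousel until the bin with the large ball bearing stands at the opening in the cover, take the bearing out, and set it gently and flat on the hub shell between the two jaws of the press nest. Then stand the press drift that matches it in diameter, disc down and grip up, squarely on top of the bearing, and let go. Leave the other parts in the carousel and everything else on the bench where it is.

Things in the scene. Friction and masses are not known exactly. Their poses are not given: they have to be found in the camera images.
- carousel_base: fixed base of the parts carousel, dark steel disc 376 mm across; origin on the carousel's axis at bench height, z up. A fixed clear dust cover over the tray, 50 to 53 mm above the bench, has one open sector 66 degrees wide, centred on the base's -x direction (roughly facing the robot), edged by 6 mm aluminium strips (tops 55 mm up). Three cover posts at the rim reach 58 mm
- carousel (a joint): angle in rad of the revolving white tray, positive anticlockwise seen from above; turns freely at least one and a half turns each way with a light steady drag (about 0.08 N m) and stays where left. It has six equal 60 degree bins; it reads 0 at the start, however the tray stands then (up to 0.3 rad from a bin being square in the opening)
- carousel_knob (a point): centre of the round black knurled knob on the carousel's axis, which turns with the tray: 48 mm in diameter, from 62 mm to 87 mm above the bench, above the cover; this point is 75 mm above the bench; its x axis turns with the tray and points along the middle of a bin (so does every pi/3 from it)
- carousel_opening (a point): point fixed to the base in the middle of the opening, 115 mm from the axis, level with the bin floor (14 mm above the bench): the middle of a bin comes here when it stands square in the opening. Bins reach from 36 to 170 mm from the axis; divider walls are 3 mm thick, tops 44 mm above the bench; outer rim top 37 mm above it
- bearing_large: the large ball bearing: steel ring 42 mm outside, 20 mm bore, 12 mm thick, with black seals; lies flat in a bin about 115 mm from the axis, alone; origin at the centre of its underside, z up; weighs 50 to 100 g
- bearing_small: the small ball bearing: 28 mm outside, 12 mm bore, 8 mm thick, in another bin; not wanted; origin at the centre of its underside
- bb_cup: black bottom bracket cup, 47 mm across, 24 mm high, in the bin opposite the sprocket; not wanted; origin at the centre of its underside
- spoke_key: spoke key, flat disc with a jaw, 34 x 43 x 9 mm, in another bin; not wanted; origin at the centre of its underside
- pad_spacer: pad spacer, small bar 16 x 39 x 9 mm, in another bin; not wanted; origin at the centre of its underside
- sprocket: toothed sprocket, 67 mm across, 9 mm thick, in the bin that is nearest the opening at the start; not wanted; origin at the centre of its underside
- press_nest: fixed press nest: dark steel plate 138 x 96 x 10 mm with a round aluminium hub shell, 44 mm outside, 32 mm bore, in the middle. On its -x and +x sides stand two curved steel jaws, 9.5 mm thick, each about 88 degrees round, inner radius 23.8 mm, tops 62 mm above the bench. Behind each jaw a block and screw, 34 mm high, reach 68 mm from the centre. Origin at bench height below the shell's centre, z up
- shell_face (a point): centre of the hub shell's top face, 40 mm above the bench, axes of the press nest: the bearing's underside belongs here. The jaws rise 22 mm above the face and flare out 5 mm in the last 9 mm; on the +y and -y sides they leave gaps about 35 mm wide at the shell, wider outside, where fingers can go down
- drift_large: the large press drift, steel: flat disc 41 mm in diameter and 10 mm thick with a round grip above it, 22 mm in diameter, up to 36 mm above the underside (neck 19 mm between 10 and 15 mm); stands on the bench disc down; origin at the centre of the underside of the disc, z along the grip; weighs 105 to 210 g
- drift_small: the small press drift: same shape and grip, but its disc is only 27 mm in diameter; stands near the large one; not wanted; origin at the centre of its underside
- grease_jar: grease jar on the bench, 54 mm across, 70 mm high; a bystander; origin at the centre of its underside
- mini_torch: small black torch lying on the bench, 96 mm long; a bystander
- brake_caliper_2: black brake caliper on the bench, 30 x 55 x 36 mm; a bystander

How it is judged:
By the outcome, as a careful person would: the job done as asked, in the order asked, and still so for the second after the job is handed in, with the robot touching nothing.
It also fails if it takes over 72 s, if anything falls off the work surface, if the arm or the gripper's body presses on something with over 40 N, if the wrist force passes 120 N, or if a joint passes its speed limit or range.

### The arm

A 7-joint arm with a two-finger parallel gripper is mounted at the origin on a cart in front of the work surface, level with it; the furniture and walls round the work are solid. World frame = base frame: x ahead of the robot, y to its left, z up, the work surface at z = 0. Lengths are in m, angles in degrees, forces in N, time in s.
With the tool pointing down it reaches from about 0.425 to 0.875 m from the base axis. Payload 8.4 kg.
Tool frame: the origin (TCP) lies at the very end of the fingers, on their centre line; the grasp point (between the pads) lies 19 mm behind it; x points along the fingers, z is the direction in which the jaws open and shut, and the axes are right-handed (so a half turn about x gives the same grasp; the last joint's range is limited). The gripper opens to 87 mm and grips with 3 to 60 N. Pads are 19 mm wide; open, the fingers measure 117 mm over their backs; the gripper's body (75 mm by 190 mm) begins 51 mm behind the grasp point.
Start: joints at [-74.897, 19.091, 2.286, 83.961, -0.768, 76.965, -3.352], TCP at [0.231, 0.608, 0.223] pointing down, gripper open.
Joint ranges: [-147.57, 147.57], [-21.85, 119.76], [-74.77, 79.35], [14.55, 137.4], [-85.83, 265.84], [4.83, 119.75], [-152.11, 152.11]. Speed limits (degrees/s): [127.2, 127.2, 159.86, 159.86, 180, 180, 180].

### API

Orientations are given as [roll, pitch, yaw] about the fixed x, y, z axes, in that order (R = Rz(yaw) Ry(pitch) Rx(roll)).
In Python, from workcell import r, optics, workorder gives the robot as it stands.
- The arm moves only by the tool jog_arm, never from a script. Its argument "increments" is a list of rows, each a list of 3 entries, a list of its own where there are three numbers: the shift along the tool's x, y, z in cm, then the turn about the tool's x in degrees, then the finger opening in cm, from 0 to 8.7. In form: [[[x, y, z], turn, claw], ...]. A call has exactly 5 rows; each row is the pose to reach, as a shift and turn from the pose commanded when the call began, along the tool's axes at that moment; what a row does not reach only later rows make up. A row lasts 1/10 s, in which the tool goes at most 50 mm and 8.59 degrees, less where a joint would pass 70% of its speed; a pose out of reach is approached as far as the arm can. A call with a gripper value outside its range is refused whole. The fingers move at their own pace and stop on an object; "newtons" is the grip in N (left out, the last holds). Time passes only in rows, so rows that repeat a pose let the fingers close, or fill a call up. It gives the time, the measured TCP pose, the force and the opening at its end, in the units of the state.
- r.get_state(): the state, without advancing time (a new reading comes with each control period).
- optics.camera(name): name is "scene" or "top" or "wrist"; returns the picture (384x512x3 uint8, red, green, blue); there is no depth.
- optics.get_calibration(name): a dict with "vertical_fov" (degrees; the focal length in pixels is half the picture's height over the tangent of half this angle, whatever the lens; pixels are square), "cx", "cy" (the principal point, pixels), "pose" (4x4, takes a point from camera to world coordinates). Camera axes: x right, y down, z forward; pixel columns grow to the right and rows downward; lengths in m; the calibration is good to about 2 mm. A picture is of the moment at which its call begins: read the wrist's pose just before it. get_calibration takes no time and is no camera call; for the wrist camera it gives the pose at the moment of the call.
- workorder.job_done(): hands the job in, once; it reports no verdict.
The state is a dict: "time": time; "qpos": joint angles; "dq": joint speeds; "joint_torque": joint torques, N m; "eef_pos": TCP position; "eef_rot": TCP orientation; "ft_force": force on the tool from outside, world axes, zero at the start; "ft_torque": the same for the moment, N m; "width": finger opening in m.
Only numpy, scipy, OpenCV 4.12 (cv2) and the standard library are available. Lean on these libraries where they do the work, as an engineer would, in place of code of your own. Each camera call takes 0.05 s, during which the arm holds its last target.

## Working session

There is one attempt and no reset: what is moved stays moved. The work goes in short steps, Python scripts to look and compute and a tool call to move; the robot and the scene stay as the last step left them, time stands still between calls to the robot, and variables do not carry over. Pictures are saved under pics/ and viewed, and the job is handed in when it is done.

Besides the shell and the picture viewer there is one more tool, called after "Emit:" as name(argument=value, ...) on one line, values as JSON. jog_arm: Moves the arm, as the interface text tells. Its arguments: {"type":"object","properties":{"increments":{"type":"array"},"newtons":{"type":"number"}},"required":["increments"]}

```bash
ls; mkdir -p pics
python3 - <<'E'
from workcell import r, optics, workorder
import cv2
print(r.get_state())
for n in ["scene","top","wrist"]:
    c=optics.get_calibration(n); print(n,c)
    im=optics.camera(n); cv2.imwrite(f"pics/{n}0.png",im[:,:,::-1])
E
```

```text
pics
{'time': 0.0, 'qpos': array([-74.89772556,  19.13113406,   2.28183897,  84.01025956,
        -0.76849106,  76.96437556,  -3.35125478]), 'dq': array([-0.05782213, -0.0683532 , -0.00996862,  0.02901359,  0.01496824,
       -0.01041866, -0.04463986]), 'joint_torque': array([-5.20117828e-04, -6.56345272e+01,  1.33473124e+00, -4.03796732e+01,
       -5.98726468e-02,  4.46064072e-02,  8.59753118e-05]), 'eef_pos': array([0.23050349, 0.60726748, 0.22167246]), 'eef_rot': array([-177.12786213,   89.90943354, -107.91185984]), 'ft_force': array([ 0.23150008, -0.73585259, -0.72684327]), 'ft_torque': array([ 0.03167335,  0.01130616, -0.00069249]), 'width': 0.08700731720458824}
scene {'vertical_fov': 54.95508382147588, 'cx': 252.72659359941505, 'cy': 193.14850026987293, 'pose': array([[-0.85715635, -0.31626613,  0.40652028,  0.04559193],
       [-0.51469656,  0.55545659, -0.65311211,  0.94492468],
       [-0.01924713, -0.76905377, -0.63889423,  0.92760474],
       [ 0.        ,  0.        ,  0.        ,  1.        ]])}
top {'vertical_fov': 46.40507575163187, 'cx': 252.32698051477402, 'cy': 195.16245605129828, 'pose': array([[-0.00649258, -0.98185082,  0.18954371,  0.33068832],
       [-0.99994055,  0.00471419, -0.00983185,  0.10230971],
       [ 0.00875987, -0.18959627, -0.98182306,  1.34049786],
       [ 0.        ,  0.        ,  0.        ,  1.        ]])}
wrist {'vertical_fov': 68.56917013378809, 'cx': 260.2118357450198, 'cy': 188.64518173283554, 'pose': array([[ 0.35545537,  0.88953295,  0.28702372,  0.15102746],
       [ 0.93469068, -0.33756027, -0.11138396,  0.63817222],
       [-0.00219189,  0.30787043, -0.95142577,  0.38511216],
       [ 0.        ,  0.        ,  0.        ,  1.        ]])}
```

View pics/scene0.png

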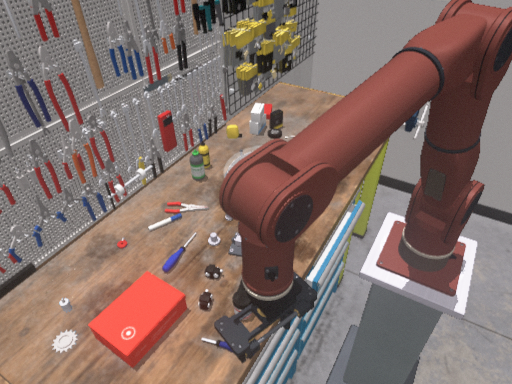

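View pics/top0.png

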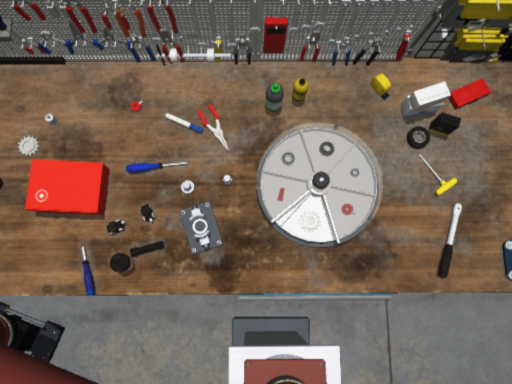

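View pics/wrist0.png

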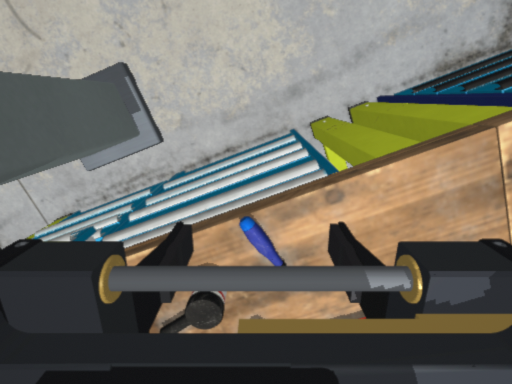

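```bash
cat > h.py <<'E'
from workcell import r, optics, workorder
import cv2, numpy as np
def ray(c,u,v):
    f=192/np.tan(np.radians(c["vertical_fov"])/2)
    d=np.array([(u-c["cx"])/f,(v-c["cy"])/f,1.]); P=c["pose"]
    return P[:3,3],P[:3,:3]@d
def pt(c,u,v,z):
    o,d=ray(c,u,v); return o+d*(z-o[2])/d[2]
def proj(c,p):
    f=192/np.tan(np.radians(c["vertical_fov"])/2)
    q=c["pose"][:3,:3].T@(np.array(p)-c["pose"][:3,3]); return c["cx"]+f*q[0]/q[2], c["cy"]+f*q[1]/q[2]
def crop(im,u0,v0,u1,v1,s,name):
    a=cv2.resize(im[v0:v1,u0:u1],None,fx=s,fy=s,interpolation=cv2.INTER_CUBIC)
    for u in range((u0//10+1)*10,u1,10):
        cv2.line(a,((u-u0)*s,0),((u-u0)*s,4 if u%50 else 12),(255,255,0),1)
        if u%20==0: cv2.putText(a,str(u),((u-u0)*s-8,22),0,.35,(255,255,0),1)
    for v in range((v0//10+1)*10,v1,10):
        cv2.line(a,(0,(v-v0)*s),(4 if v%50 else 12,(v-v0)*s),(255,255,0),1)
        if v%20==0: cv2.putText(a,str(v),(8,(v-v0)*s+4),0,.35,(255,255,0),1)
    cv2.imwrite(f"pics/{name}.png",a[:,:,::-1])
E
python3 - <<'E'
from h import *
im=cv2.imread("pics/top0.png")[:,:,::-1]
crop(im,250,115,390,255,5,"c1"); crop(im,100,165,240,280,5,"c2")
E
```

```text
(no output)
```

View pics/c1.png

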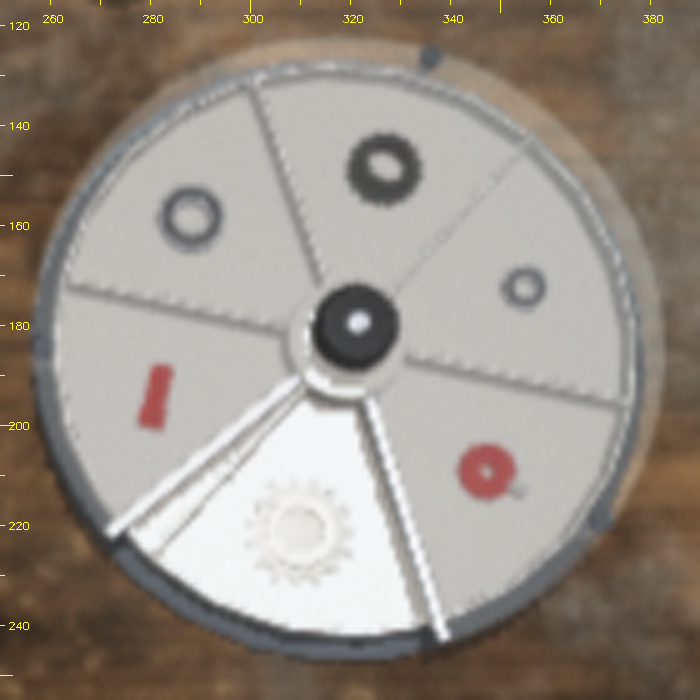

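View pics/c2.png

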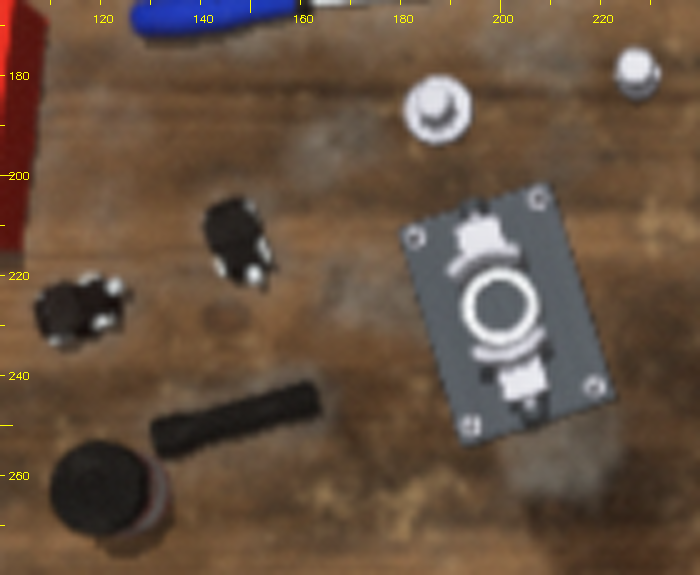

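Run:
```python
from h import *
c=optics.get_calibration("top")
P=lambda n,u,v,z:print(n,pt(c,u,v,z).round(4))
k=pt(c,320.8,179.8,.087);print("knob top c",k)
for n,u,v,z in [("stripL",273,222,.055),("stripR",338.5,242,.055),("stripLi",310,191,.055),("stripRi",323,195,.055),("bear",288,158,.026),("small",354,172.5,.022),("cup",327,149,.038),("spr",310,220.5,.023),("spac",281,194.5,.023),("key",347,209,.023)]:
    p=pt(c,u,v,z); d=p-k; print(n,p.round(4),np.hypot(d[0],d[1]).round(4),np.degrees(np.arctan2(d[1],d[0])).round(1))
for n,u,v,z in [("shelltop",200,226.3,.04),("driftL bottom disc",187.5,187,.01),("driftLtop",187,185.5,.036),("driftS",227,178.5,.036),("screwA",195.5,208,.034),("screwB",206.5,247,.034),("jar",119.5,262.5,.07),("bolt1",183,212.5,.012),("bolt2",207.7,204.5,.012),("bolt3",218.7,242,.012),("bolt4",194,250,.012)]: P(n,u,v,z)
```

```text
knob top c [ 0.61669009 -0.10728212  0.087     ]
stripL [0.4996 0.0302 0.055 ] 0.1806 130.4
stripR [ 0.4408 -0.157   0.055 ] 0.1828 -164.2
stripLi [ 0.5905 -0.0797  0.055 ] 0.038 133.6
stripRi [ 0.5783 -0.1175  0.055 ] 0.0397 -165.1
bear [ 0.699 -0.02   0.026] 0.1199 46.7
small [ 0.6538 -0.2198  0.022 ] 0.1185 -71.8
cup [ 0.7233 -0.1377  0.038 ] 0.1109 -15.9
spr [ 0.5077 -0.0815  0.023 ] 0.112 166.7
spac [0.5866 0.0031 0.023 ] 0.1144 105.2
key [ 0.5416 -0.1931  0.023 ] 0.114 -131.2
shelltop [0.49   0.2424 0.04  ]
driftL bottom disc [0.6137 0.2854 0.01  ]
driftLtop [0.6127 0.2834 0.036 ]
driftS [0.6336 0.1646 0.036 ]
screwA [0.5451 0.2572 0.034 ]
screwB [0.4303 0.2233 0.034 ]
jar [0.3857 0.4628 0.07  ]
bolt1 [0.5353 0.2969 0.012 ]
bolt2 [0.5592 0.2233 0.012 ]
bolt3 [0.4465 0.1894 0.012 ]
bolt4 [0.4234 0.262  0.012 ]
```

```bash
cat >> h.py <<'E'
from scipy.spatial.transform import Rotation as Ro
def plan(x,y,z,head=None):
    s=r.get_state(); R=Ro.from_euler("xyz",s["eef_rot"],degrees=True).as_matrix()
    d=R.T@(np.array([x,y,z])-s["eef_pos"])*100
    h=np.degrees(np.arctan2(R[1,2],R[0,2]))
    print("t",round(s["time"],2),"pos",s["eef_pos"].round(4),"zhead",h.round(2),"tilt",np.degrees(np.arccos(-R[2,0])).round(2),"q7",s["qpos"][6].round(1),"w",round(s["width"],4),"F",s["ft_force"].round(1))
    print("shift cm",d.round(2))
    if head is not None:
        t=-(head-h); t=(t+90)%180-90; print("turn",t.round(2),"or",(t-180*np.sign(t)).round(2))
E
python3 - <<'E'
from h import *
plan(.53,.24,.25,106.5)
s=r.get_state(); print(Ro.from_euler("xyz",s["eef_rot"],degrees=True).as_matrix().round(3))
E
```

```text
t 0.15 pos [0.2306 0.6073 0.2219] zhead 69.21 tilt 0.07 q7 -3.4 w 0.0873 F [-0.4  0.3 -0.1]
shift cm [ -2.78 -41.03 -23.72]
turn -37.29 or 142.71
[[-0.    -0.935  0.355]
 [-0.001  0.355  0.935]
 [-1.    -0.    -0.001]]
```

Emit:
jog_arm(increments=[[[-2.8,-4,-2.4],-7,8.7],[[-2.8,-8,-4.8],-14,8.7],[[-2.8,-12,-7.2],-21,8.7],[[-2.8,-16,-9.4],-28,8.7],[[-2.8,-20,-11.7],-37,8.7]])

```text
time: 0.65
eef_pos: [0.3761, 0.4269, 0.2505]
eef_rot: [158.2, 90.0, -96.0]
ft_force: [1.1, 0.9, 1.0]
width: 0.0872
```

Run:
```python
from h import *
plan(.55,.25,.25,106.5)
```

```text
t 0.65 pos [0.3761 0.4269 0.2505] zhead 105.74 tilt 0.0 q7 53.3 w 0.0872 F [1.1 0.9 1. ]
shift cm [  0.05 -11.94 -21.74]
turn -0.76 or 179.24
```

Emit:
jog_arm(increments=[[[0,-2.5,-4.3],0,8.7],[[0,-5,-8.6],0,8.7],[[0,-7.5,-13],0,8.7],[[0,-9.8,-17.3],0,8.7],[[0,-11.9,-21.7],-0.8,8.7]])

```text
time: 1.15
eef_pos: [0.5487, 0.2497, 0.2504]
eef_rot: [131.4, 90.0, -122.3]
ft_force: [0.2, 1.5, -0.8]
width: 0.0867
```

Run:
```python
from h import *
plan(.617,-.107,.2)
im=optics.camera("wrist"); crop(im,0,0,512,384,1,"w1"); 
im=optics.camera("top"); crop(im,170,165,250,260,7,"t1")
```

```text
t 1.15 pos [0.5487 0.2497 0.2504] zhead 106.28 tilt 0.01 q7 80.4 w 0.0867 F [ 0.2  1.5 -0.8]
shift cm [  5.05   3.44 -36.15]
```

View pics/w1.png

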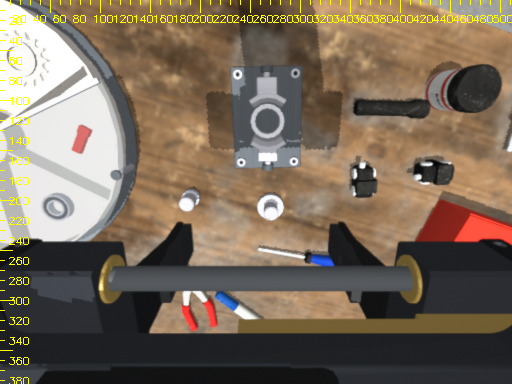

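Run:
```python
from h import *
im=cv2.imread("pics/w1.png")[:,:,::-1]
im=optics.camera("wrist")
crop(im,225,60,310,225,4,"w1c"); crop(im,20,175,80,235,8,"w1b")
```

```text
(no output)
```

View pics/w1c.png

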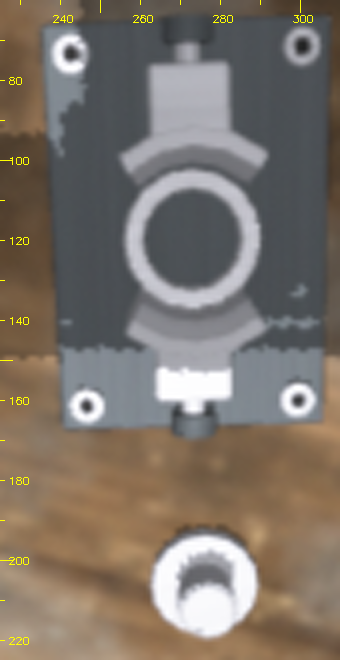

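Run:
```python
from h import *
c=optics.get_calibration("wrist"); t=optics.get_calibration("top")
for n,u,v,z in [("shell",273.1,119.5,.04),("disc",276.1,206,.01),("grip",277,212.5,.036),("b1",242.5,73.5,.012),("b2",300.5,71.5,.012),("b3",246.5,161.5,.012),("b4",299.5,160,.012)]:
    print(n,pt(c,u,v,z).round(4))
```

```text
shell [0.4892 0.247  0.04  ]
disc [0.6136 0.2903 0.01  ]
grip [0.6135 0.2903 0.036 ]
b1 [0.445  0.1927 0.012 ]
b2 [0.4218 0.2658 0.012 ]
b3 [0.5583 0.2285 0.012 ]
b4 [0.5351 0.3019 0.012 ]
```

View pics/t1.png

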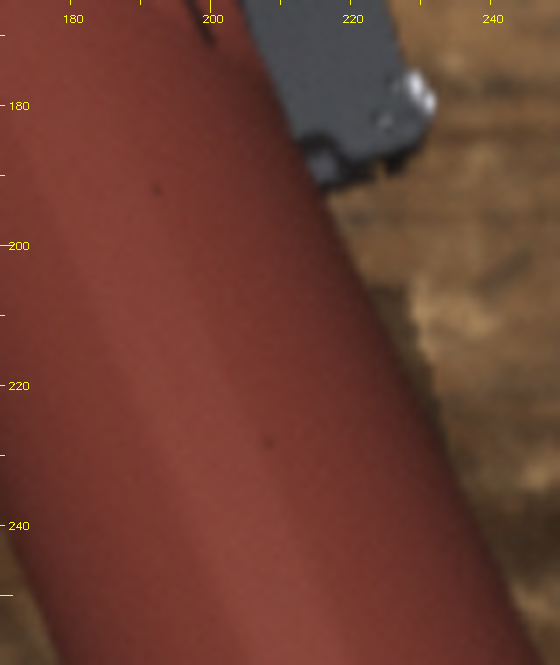

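Emit:
jog_arm(increments=[[[1,0.7,-5],8,8.7],[[1,1.4,-10],16,8.7],[[2,2.1,-15],24,8.7],[[2,2.5,-20],32,8.7],[[2,3,-25],40,8.7]])

```text
time: 1.8
eef_pos: [0.5877, 0.0064, 0.2302]
eef_rot: [60.7, 89.9, 126.8]
ft_force: [0.5, -0.5, 1.0]
width: 0.0874
```

Run:
```python
from h import *
plan(.616,-.106,.16)
im=optics.camera("wrist"); crop(im,0,0,512,384,1,"w2"); crop(im,0,0,512,240,1,"w2c")
```

```text
t 1.8 pos [0.5877 0.0064 0.2302] zhead 66.06 tilt 0.06 q7 66.2 w 0.0874 F [ 0.5 -0.5  1. ]
shift cm [ 7.01 -7.15 -9.13]
```

View pics/w2.png

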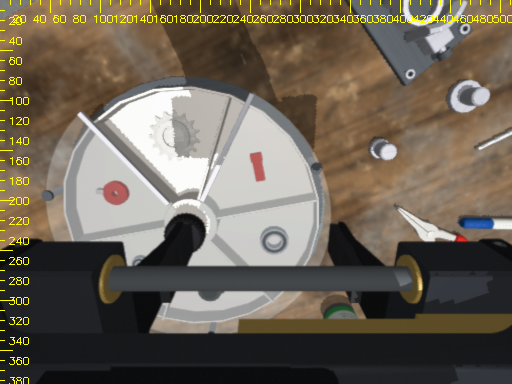

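Emit:
jog_arm(increments=[[[1,-1.5,-2],8.5,8.7],[[2,-3,-4],17,8.7],[[3,-4.5,-6],25.5,8.7],[[4,-6,-8],34,8.7],[[4,-7.2,-9.1],42.5,8.7]])

```text
time: 2.35
eef_pos: [0.6166, -0.106, 0.189]
eef_rot: [153.9, 89.9, 177.3]
ft_force: [-0.4, -0.4, 0.6]
width: 0.0867
```

Emit:
jog_arm(increments=[[[0,0,0],8.5,8.7],[[0,0,0],17,8.7],[[0,0,0],25.5,8.7],[[0,0,0],34,8.7],[[0,0,0],42.5,8.7]])

```text
time: 2.85
eef_pos: [0.6175, -0.1037, 0.1902]
eef_rot: [141.8, 89.9, 122.8]
ft_force: [0.5, -0.1, 0.3]
width: 0.0869
```

Run:
```python
from h import *
plan(.6165,-.107,.12)
im=optics.camera("wrist"); crop(im,0,0,512,384,1,"w3"); 
im=optics.camera("top"); crop(im,240,115,400,255,5,"t3")
```

```text
t 2.85 pos [ 0.6175 -0.1037  0.1902] zhead -18.95 tilt 0.06 q7 -1.0 w 0.0869 F [ 0.5 -0.1  0.3]
shift cm [ 7.02 -0.34  0.02]
```

View pics/w3.png

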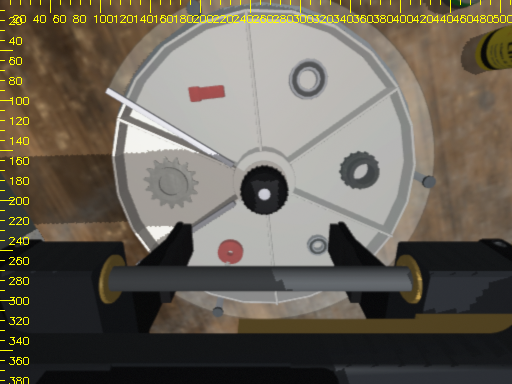

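View pics/t3.png

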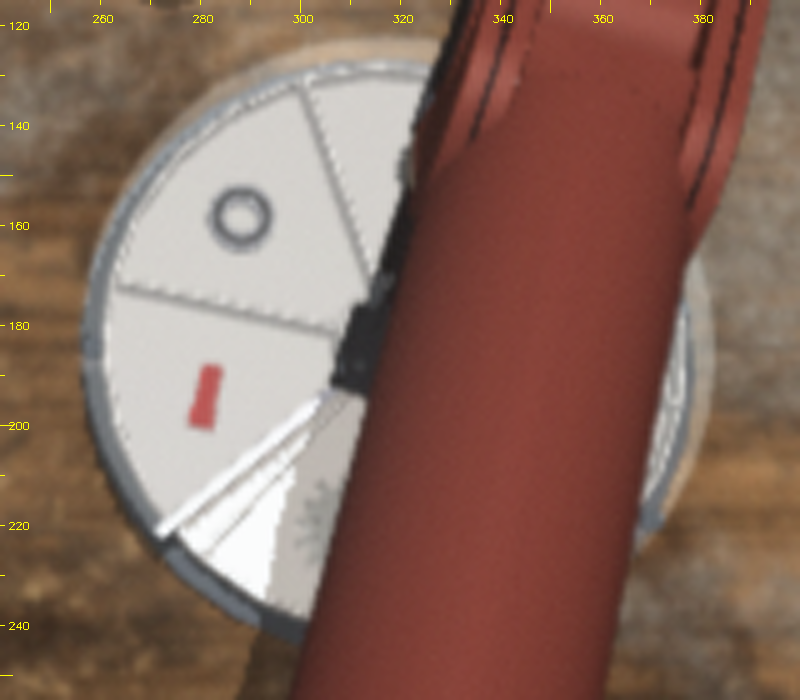

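Run:
```python
from h import *
im=optics.camera("wrist"); crop(im,220,140,310,230,8,"w3c")
c=optics.get_calibration("wrist"); s=r.get_state()
# overlay predicted knob circle for top-cam est
a=cv2.resize(im[140:230,220:310],None,fx=8,fy=8,interpolation=cv2.INTER_CUBIC).copy()
for k,col in [((.6167,-.1073),(255,0,0)),((.6167,-.1025),(0,255,0))]:
  for z in (.062,.087):
    P=[proj(c,(k[0]+.024*np.cos(t),k[1]+.024*np.sin(t),z)) for t in np.linspace(0,6.28,40)]
    cv2.polylines(a,[((np.array(P)-[220,140]+.5)*8-.5).astype(int)],True,col,1)
cv2.imwrite("pics/w3c.png",a[:,:,::-1])
```

```text
(no output)
```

View pics/w3c.png

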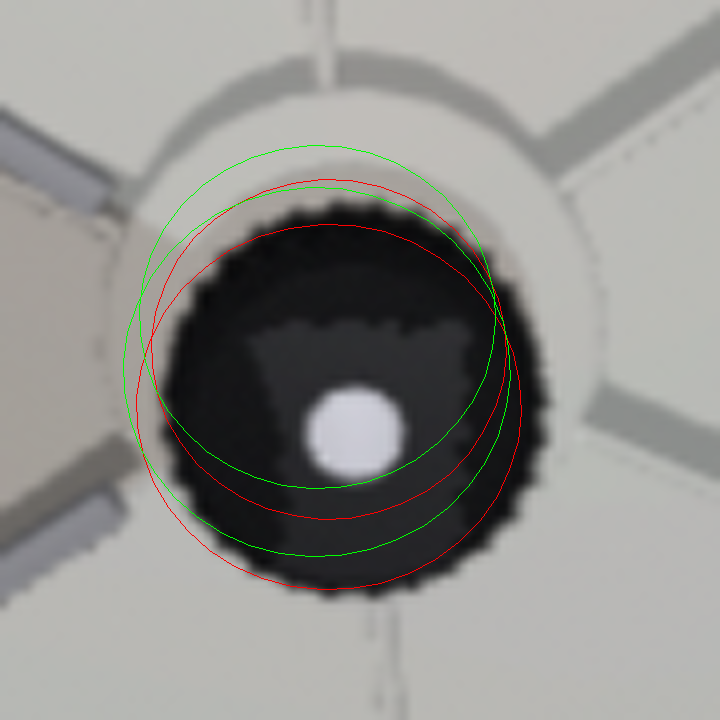

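Run:
```python
from h import *
plan(.6164,-.1065,.066)
```

```text
t 3.0 pos [ 0.6175 -0.1041  0.1902] zhead -18.43 tilt 0.04 q7 -0.5 w 0.087 F [-0.2  0.7  0.2]
shift cm [12.42 -0.27 -0.02]
```

Emit:
jog_arm(increments=[[[3,-0.2,0],0,8.7],[[6,-0.25,0],0,8.7],[[9,-0.25,0],0,8.7],[[11.5,-0.25,0],0,8.7],[[12.4,-0.25,0],0,8.7]], newtons=20)

```text
time: 3.5
eef_pos: [0.6151, -0.1068, 0.0639]
eef_rot: [-171.3, 89.8, 170.3]
ft_force: [-0.0, -0.2, -0.1]
width: 0.0871
```

Emit:
jog_arm(increments=[[[0,0,0],0,4.0],[[0,0,0],0,4.0],[[0,0,0],0,4.0],[[0,0,0],0,4.0],[[0,0,0],0,4.0]], newtons=20)

```text
time: 4.0
eef_pos: [0.6171, -0.108, 0.0674]
eef_rot: [23.8, 89.9, 5.1]
ft_force: [0.1, 0.5, -0.5]
width: 0.0549
```

Run:
```python
from h import *
plan(.6164,-.1065,.066); print(r.get_state()["ft_torque"])
```

```text
t 4.0 pos [ 0.6171 -0.108   0.0674] zhead -18.71 tilt 0.07 q7 3.5 w 0.0549 F [ 0.1  0.5 -0.5]
shift cm [ 0.14  0.12 -0.12]
[-0.11606183  0.05983439 -0.00914166]
```

Emit:
jog_arm(increments=[[[0,0,0],0,4.0],[[0,0,0],0,4.0],[[0,0,0],0,4.0],[[0,0,0],0,4.0],[[0,0,0],0,4.0]], newtons=20)

```text
time: 4.5
eef_pos: [0.6196, -0.1089, 0.0674]
eef_rot: [-1.5, 89.6, -20.2]
ft_force: [12.5, -4.3, -8.0]
width: 0.047
```

Run:
```python
from h import *
plan(.6164,-.1065,.066); print(r.get_state()["ft_torque"])
```

```text
t 4.5 pos [ 0.6196 -0.1089  0.0674] zhead -18.72 tilt 0.37 q7 3.5 w 0.047 F [12.5 -4.3 -8. ]
shift cm [ 0.13  0.13 -0.38]
[-0.83750879 -2.46012231 -0.01210722]
```

Emit:
jog_arm(increments=[[[0,0,0.15],0,4.0],[[0,0,0.25],0,4.0],[[0,0,0.25],-5,4.0],[[0,0,0.25],-10,4.0],[[0,0,0.25],-15,4.0]], newtons=20)

```text
time: 5.0
eef_pos: [0.6193, -0.1088, 0.0672]
eef_rot: [20.6, 90.0, 17.1]
ft_force: [-1.0, 0.1, 4.1]
width: 0.0473
```

Run:
```python
from h import *
plan(.6196,-.1089,.066); print(r.get_state()["ft_torque"])
im=optics.camera("top"); crop(im,240,115,400,255,5,"t4")
```

```text
t 5.0 pos [ 0.6193 -0.1088  0.0672] zhead -3.53 tilt 0.04 q7 17.2 w 0.0473 F [-1.   0.1  4.1]
shift cm [ 0.12 -0.    0.03]
[-0.05383211  0.13176008  0.00524525]
```

View pics/t4.png

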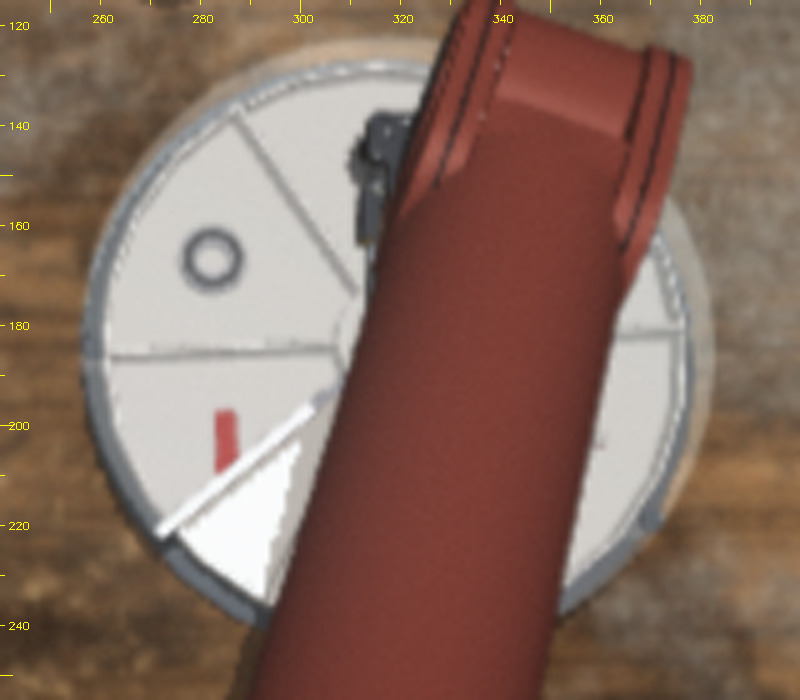

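Emit:
jog_arm(increments=[[[0,0,0],-7,4.0],[[0,0,0],-14,4.0],[[0,0,0],-21,4.0],[[0,0,0],-28,4.0],[[0,0,0],-35,4.0]])

```text
time: 5.55
eef_pos: [0.6184, -0.1091, 0.0671]
eef_rot: [131.2, 89.9, 162.6]
ft_force: [-5.6, 0.1, 7.9]
width: 0.0474
```

Run:
```python
from h import *
plan(.6196,-.1089,.066); print(r.get_state()["ft_torque"])
```

```text
t 5.55 pos [ 0.6184 -0.1091  0.0671] zhead 31.42 tilt 0.06 q7 48.8 w 0.0474 F [-5.6  0.1  7.9]
shift cm [ 0.11 -0.04  0.11]
[ 0.01685785  0.92748465 -0.1420432 ]
```

Emit:
jog_arm(increments=[[[0,0.05,-0.1],-7,4.0],[[0,0.05,-0.1],-14,4.0],[[0,0.05,-0.1],-21,4.0],[[0,0.05,-0.1],-28,4.0],[[0,0.05,-0.1],-35,4.0]])

```text
time: 6.05
eef_pos: [0.6178, -0.1097, 0.0671]
eef_rot: [-140.8, 90.0, -74.4]
ft_force: [-0.6, -2.5, 4.4]
width: 0.0475
```

Run:
```python
from h import *
plan(.6196,-.1089,.066); print(r.get_state()["ft_torque"])
```

```text
t 6.05 pos [ 0.6178 -0.1097  0.0671] zhead 66.41 tilt 0.03 q7 80.9 w 0.0475 F [-0.6 -2.5  4.4]
shift cm [ 0.11 -0.13  0.14]
[-0.33350887  0.22924131 -0.12682807]
```

Emit:
jog_arm(increments=[[[0,0,0],-7,4.0],[[0,0,0],-14,4.0],[[0,0,-0.05],-21,4.0],[[0,0,-0.05],-28,4.0],[[0,0,-0.05],-31,4.0]])

```text
time: 6.55
eef_pos: [0.6177, -0.1104, 0.0671]
eef_rot: [-160.5, 89.9, -63.2]
ft_force: [-0.2, -2.5, 5.0]
width: 0.0473
```

Run:
```python
from h import *
plan(.6196,-.1089,.066); print(r.get_state()["ft_torque"])
im=optics.camera("top"); crop(im,240,115,400,255,5,"t5")
im=optics.camera("wrist"); crop(im,0,0,512,384,1,"w5");
```

```text
t 6.55 pos [ 0.6177 -0.1104  0.0671] zhead 97.38 tilt 0.05 q7 109.6 w 0.0473 F [-0.2 -2.5  5. ]
shift cm [ 0.11 -0.21  0.13]
[-0.37324667  0.0823493  -0.37275944]
```

View pics/t5.png

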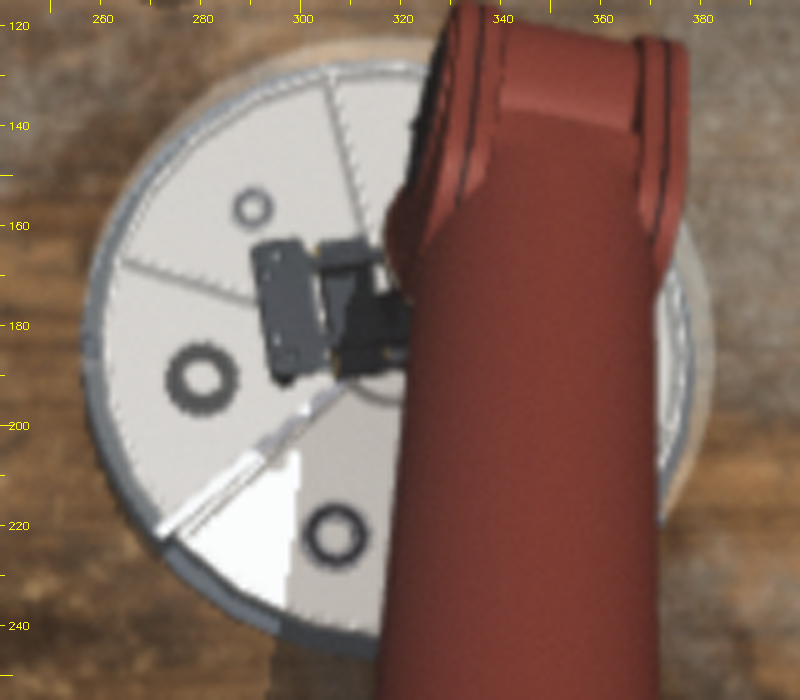

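View pics/w5.png

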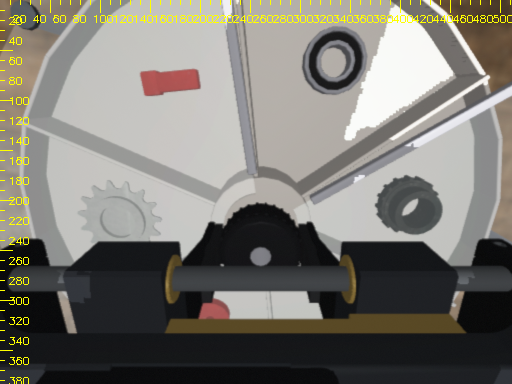

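Run:
```python
from h import *
c=optics.get_calibration("top"); k=pt(c,320.8,179.8,.087)
p=pt(c,307,222,.026);d=p-k;print(p,np.hypot(d[0],d[1]),np.degrees(np.arctan2(d[1],d[0])))
c=optics.get_calibration("wrist");p=pt(c,333.5,60,.026);print(p)
for n,u,v in [("L",240,10),("L2",252,170),("R",500,95),("R2",320,195)]:
    p=pt(c,u,v,.055); print(n,p,np.degrees(np.arctan2(*(p-[.6196,-.1095,0])[1::-1])))
```

```text
[ 0.50282807 -0.0720577   0.026     ] 0.11918607242447443 162.80999464531683
[ 0.50360818 -0.07544313  0.026     ]
L [ 0.48967474 -0.13729111  0.055     ] -167.92633495523157
L2 [ 0.57773465 -0.12047924  0.055     ] -165.30503734709893
R [0.51418317 0.01952223 0.055     ] 129.25033238090688
R2 [ 0.5889796  -0.07403052  0.055     ] 130.8036694280321
```

Emit:
jog_arm(increments=[[[0,0,0],0,8.7],[[0,0,0],0,8.7],[[0,0,0],0,8.7],[[0,0,0],0,8.7],[[0,0,0],0,8.7]])

```text
time: 7.15
eef_pos: [0.6176, -0.1092, 0.0664]
eef_rot: [70.1, 90.0, 167.4]
ft_force: [-0.1, -0.1, 0.1]
width: 0.0794
```

Emit:
jog_arm(increments=[[[-3,0,0],0,8.7],[[-7,0,0],0,8.7],[[-10,0,0],0,8.7],[[-13,0,0],0,8.7],[[-15,0,0],0,8.7]])

```text
time: 7.65
eef_pos: [0.6183, -0.1095, 0.2191]
eef_rot: [-99.2, 89.9, -1.9]
ft_force: [0.7, 0.8, 0.5]
width: 0.0866
```

Run:
```python
from h import *
plan(.56,-.08,.20,73)
```

```text
t 7.65 pos [ 0.6183 -0.1095  0.2191] zhead 97.26 tilt 0.14 q7 107.5 w 0.0866 F [0.7 0.8 0.5]
shift cm [1.9  5.41 3.66]
turn 24.26 or -155.74
```

Emit:
jog_arm(increments=[[[0.5,2.5,1],6,8.7],[[1,5,2],12,8.7],[[1.5,7.5,3],18,8.7],[[1.9,10,3.5],24,8.7],[[1.9,11,4.9],24.3,8.7]])

```text
time: 8.15
eef_pos: [0.5001, -0.0758, 0.1971]
eef_rot: [112.8, 89.9, -174.6]
ft_force: [0.7, 0.5, -0.8]
width: 0.087
```

Run:
```python
from h import *
plan(.503,-.074,.10,73)
im=optics.camera("wrist"); crop(im,100,20,420,240,2,"w6");crop(im,200,120,300,220,7,"w6c")
c=optics.get_calibration("wrist"); s=r.get_state(); print(proj(c,s["eef_pos"]), c["pose"].round(4))
im=optics.camera("top"); crop(im,240,115,400,255,5,"t6")
```

```text
t 8.15 pos [ 0.5001 -0.0758  0.1971] zhead 72.62 tilt 0.07 q7 77.2 w 0.087 F [ 0.7  0.5 -0.8]
shift cm [ 9.71 -0.23  0.27]
turn -0.38 or 179.62
(np.float64(259.8107094494698), np.float64(236.48370003175674)) [[ 2.947e-01  9.097e-01  2.926e-01  4.185e-01]
 [ 9.556e-01 -2.806e-01 -9.010e-02 -4.760e-02]
 [ 1.000e-04  3.062e-01 -9.520e-01  3.609e-01]
 [ 0.000e+00  0.000e+00  0.000e+00  1.000e+00]]
```

View pics/w6.png

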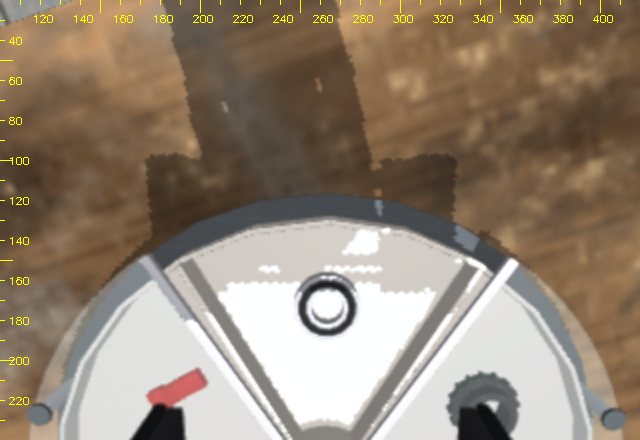

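View pics/w6c.png

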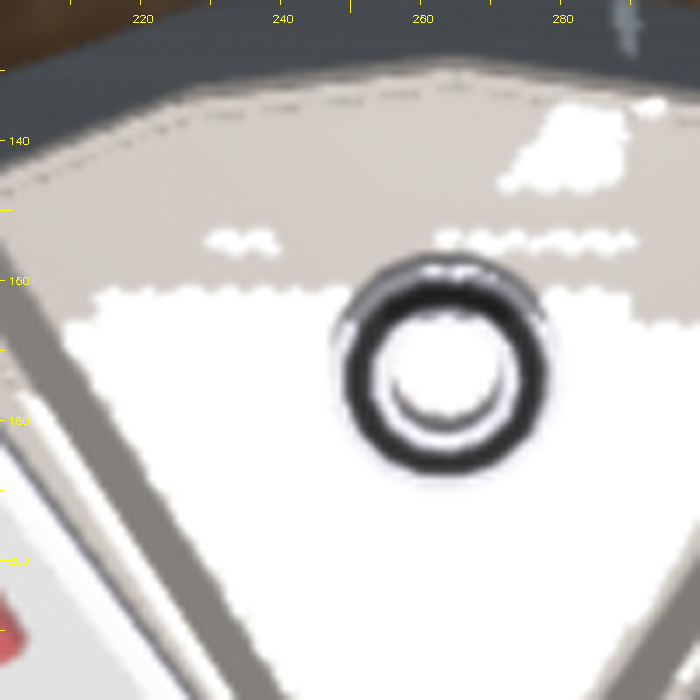

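Run:
```python
from h import *
c=optics.get_calibration("wrist");p=pt(c,263.7,173.5,.026);print(p)
plan(p[0],p[1],.017,73)
c=optics.get_calibration("top");
```

```text
[ 0.50588833 -0.06991386  0.026     ]
t 8.25 pos [ 0.5012 -0.0733  0.1977] zhead 73.05 tilt 0.07 q7 77.4 w 0.087 F [-0.1 -0.2  0.1]
shift cm [18.07 -0.36  0.44]
turn 0.05 or -179.95
```

View pics/t6.png

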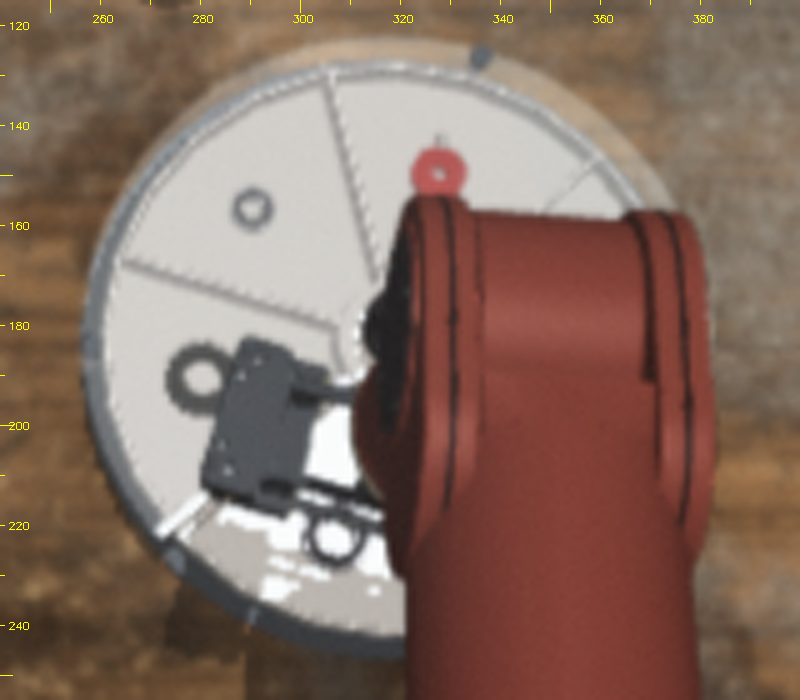

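Emit:
jog_arm(increments=[[[3,-0.3,0.1],0,6.5],[[6,-0.3,0.1],0,6.5],[[9,-0.3,0.1],0,6.5],[[9,-0.3,0.1],0,6.5],[[9,-0.3,0.1],0,6.5]])

```text
time: 8.75
eef_pos: [0.506, -0.075, 0.108]
eef_rot: [148.5, 90.0, -138.5]
ft_force: [0.5, -0.1, 0.8]
width: 0.0662
```

Run:
```python
from h import *
c=optics.get_calibration("wrist"); plan(.504,-.073,.017,73)
im=optics.camera("wrist"); crop(im,150,120,390,300,3,"w7")
import pickle; pickle.dump(c,open("c7.pkl","wb"))
```

```text
t 8.75 pos [ 0.506 -0.075  0.108] zhead 72.97 tilt 0.04 q7 79.4 w 0.0662 F [ 0.5 -0.1  0.8]
shift cm [9.1  0.24 0.14]
turn -0.03 or 179.97
```

View pics/w7.png

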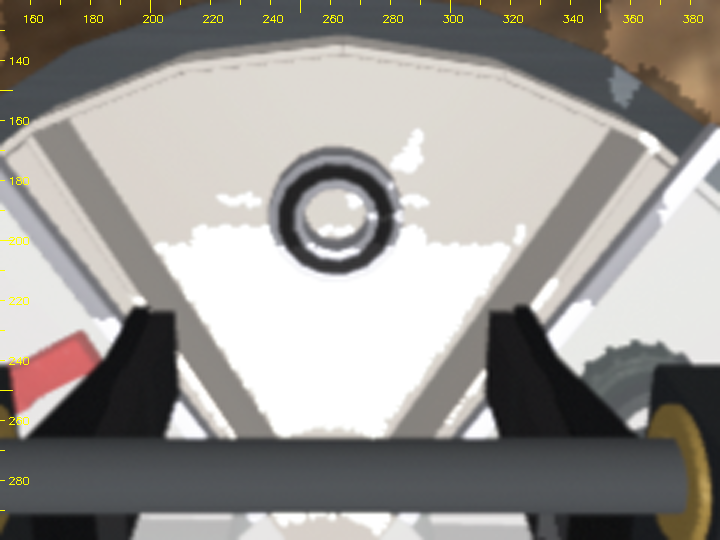

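Run:
```python
from h import *
import pickle; c=pickle.load(open("c7.pkl","rb"))
p=pt(c,261.3,192.5,.026);print(p); plan(p[0],p[1],.016,73)
```

```text
[ 0.50416794 -0.07329214  0.026     ]
t 8.8 pos [ 0.5066 -0.075   0.1089] zhead 72.96 tilt 0.08 q7 79.3 w 0.0655 F [ 0.2 -0.2  0.9]
shift cm [9.29 0.29 0.09]
turn -0.04 or 179.96
```

Emit:
jog_arm(increments=[[[2.5,0.28,0.09],0,6.5],[[5,0.28,0.09],0,6.5],[[7,0.28,0.09],0,6.5],[[8.2,0.28,0.09],0,6.5],[[8.8,0.28,0.09],0,6.5]])

```text
time: 9.3
eef_pos: [0.5038, -0.073, 0.0199]
eef_rot: [-75.5, 90.0, -2.5]
ft_force: [-1.0, -0.2, 0.4]
width: 0.0648
```

Emit:
jog_arm(increments=[[[0,0,0],0,6.5],[[0,0,0],0,6.5],[[0,0,0],0,5.5],[[0,0,0],0,5],[[0,0,0],0,5]])

```text
time: 9.8
eef_pos: [0.5034, -0.073, 0.02]
eef_rot: [-69.6, 90.0, 3.4]
ft_force: [-0.8, 0.2, 0.5]
width: 0.0526
```

Run:
```python
from h import *
plan(.5042,-.0733,.016,73)
im=optics.camera("wrist"); crop(im,150,120,390,300,3,"w8")
plan(.5042,-.0733,.016,73)
```

```text
t 9.8 pos [ 0.5034 -0.073   0.02  ] zhead 72.97 tilt 0.04 q7 81.7 w 0.0526 F [-0.8  0.2  0.5]
shift cm [ 0.4  -0.08 -0.01]
turn -0.03 or 179.97
t 9.85 pos [ 0.5033 -0.073   0.0199] zhead 72.97 tilt 0.03 q7 81.7 w 0.0513 F [0.4 0.7 0.2]
shift cm [ 0.39 -0.09 -0.  ]
turn -0.03 or 179.97
```

View pics/w8.png

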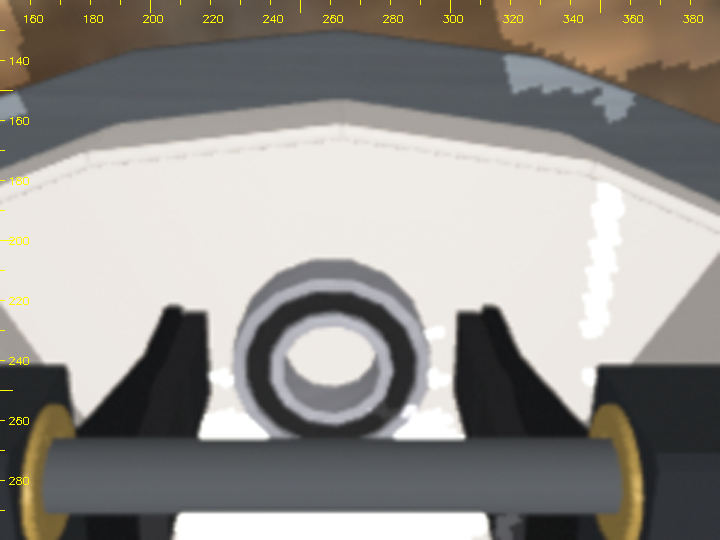

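Emit:
jog_arm(increments=[[[0.25,-0.08,0],0,5],[[0.25,-0.08,0],0,4.0],[[0.25,-0.08,0],0,3.5],[[0.25,-0.08,0],0,3.5],[[0.25,-0.08,0],0,3.5]], newtons=25)

```text
time: 10.35
eef_pos: [0.5038, -0.0733, 0.017]
eef_rot: [131.9, 90.0, -155.1]
ft_force: [-0.6, -0.4, -1.1]
width: 0.0416
```

Emit:
jog_arm(increments=[[[0,0,0],0,3.5],[[0,0,0],0,3.5],[[0,0,0],0,3.5],[[0,0,0],0,3.5],[[0,0,0],0,3.5]])

```text
time: 10.85
eef_pos: [0.5039, -0.0732, 0.0171]
eef_rot: [124.2, 90.0, -162.9]
ft_force: [0.7, 0.1, -0.4]
width: 0.0411
```

Run:
```python
from h import *
plan(.5042,-.0733,.016,73)
im=optics.camera("wrist"); crop(im,150,120,390,300,3,"w9")
```

```text
t 10.85 pos [ 0.5039 -0.0732  0.0171] zhead 72.97 tilt 0.0 q7 81.9 w 0.0411 F [ 0.7  0.1 -0.4]
shift cm [ 0.11 -0.03 -0.  ]
turn -0.03 or 179.97
```

View pics/w9.png

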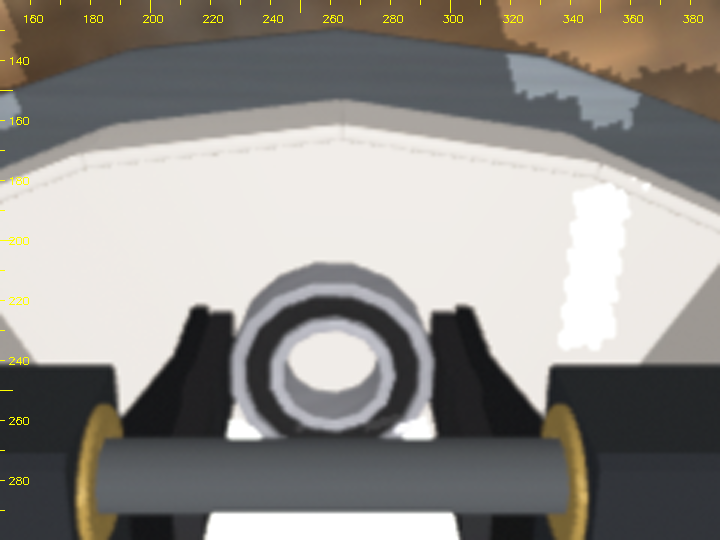

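Run:
```python
from h import *
c=optics.get_calibration("wrist"); p=pt(c,260.5,241.5,.026); print(p); plan(p[0],p[1],.026)
```

```text
[ 0.5028663  -0.07243416  0.026     ]
t 10.9 pos [ 0.5039 -0.0732  0.0171] zhead 72.97 tilt 0.0 q7 81.9 w 0.0412 F [ 0.7 -0.6 -0.6]
shift cm [-0.89  0.12  0.05]
```

Emit:
jog_arm(increments=[[[-1,0,0],0,3.5],[[-3,0,0],0,3.5],[[-6,0,0],0,3.5],[[-10,0,0],0,3.5],[[-13,0,0],0,3.5]])

```text
time: 11.4
eef_pos: [0.5043, -0.0735, 0.15]
eef_rot: [-75.7, 89.9, -2.8]
ft_force: [-0.1, 0.0, -1.5]
width: 0.0416
```

Run:
```python
from h import *
plan(.489,.246,.16,106.5)
im=optics.camera("wrist"); crop(im,150,120,390,300,3,"w10")
```

```text
t 11.4 pos [ 0.5043 -0.0735  0.15  ] zhead 72.94 tilt 0.11 q7 78.2 w 0.0416 F [-0.1  0.  -1.5]
shift cm [-1.   10.83 30.09]
turn -33.56 or 146.44
```

View pics/w10.png

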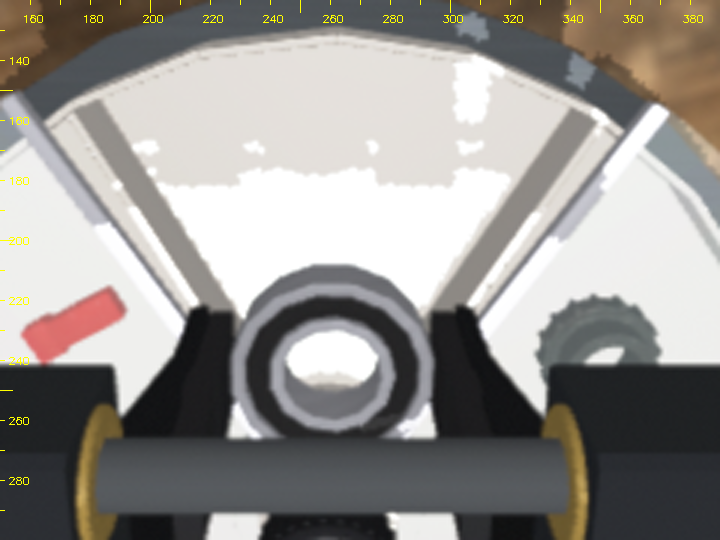

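Emit:
jog_arm(increments=[[[0,1.6,4.5],-6,3.5],[[0,3.2,9],-12,3.5],[[0,4.8,13.5],-18,3.5],[[0,6.4,18],-24,3.5],[[0,8,22.5],-30,3.5]])

```text
time: 11.95
eef_pos: [0.493, 0.1671, 0.1478]
eef_rot: [-88.7, 89.9, 14.5]
ft_force: [0.6, -0.5, -1.3]
width: 0.0415
```

Run:
```python
from h import *
plan(.489,.246,.14,106.5)
```

```text
t 11.95 pos [0.493  0.1671 0.1478] zhead 103.2 tilt 0.06 q7 80.3 w 0.0415 F [ 0.6 -0.5 -1.3]
shift cm [ 0.79 -1.41  7.77]
turn -3.3 or 176.7
```

Emit:
jog_arm(increments=[[[0,-1.5,2],-4.3,3.5],[[0,-3,4],-4.3,3.5],[[0,-5.0,7.8],-4.3,3.5],[[0,-5.0,7.8],-4.3,3.5],[[0,-5.0,7.8],-4.3,3.5]])

```text
time: 12.45
eef_pos: [0.5243, 0.2533, 0.1471]
eef_rot: [125.5, 90.0, -127.1]
ft_force: [-0.2, -0.7, -1.6]
width: 0.0411
```

Run:
```python
from h import *
plan(.489,.246,.14,107.5)
c=optics.get_calibration("wrist");im=optics.camera("wrist"); crop(im,150,60,390,280,3,"w11")
import pickle; pickle.dump(c,open("c11.pkl","wb"))
plan(.489,.246,.14,107.5)
```

```text
t 12.45 pos [0.5243 0.2533 0.1471] zhead 107.37 tilt 0.03 q7 78.0 w 0.0411 F [-0.2 -0.7 -1.6]
shift cm [0.71 3.58 0.35]
turn -0.13 or 179.87
t 12.5 pos [0.5244 0.2521 0.1471] zhead 107.27 tilt 0.05 q7 78.0 w 0.0412 F [ 0.2 -0.5 -1.2]
shift cm [0.71 3.56 0.48]
turn -0.23 or 179.77
```

View pics/w11.png

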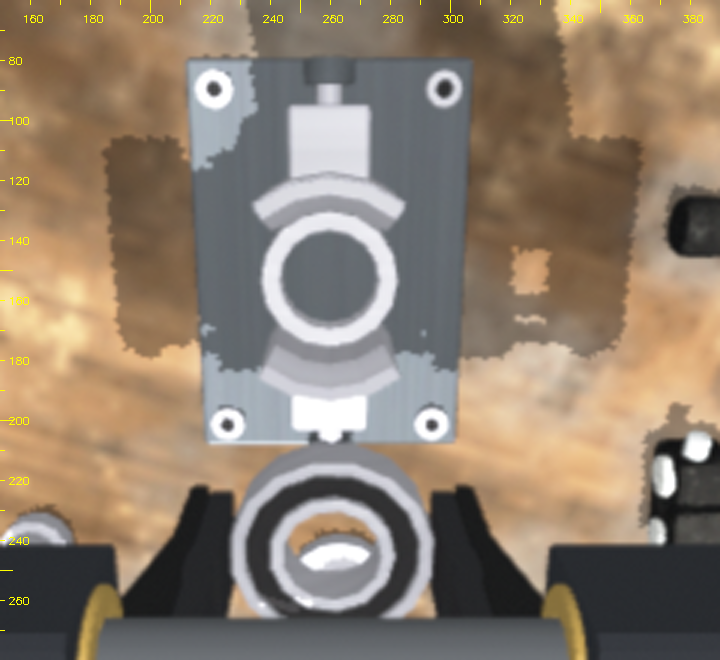

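Run:
```python
from h import *
import pickle; c=pickle.load(open("c11.pkl","rb"))
p=pt(c,259.9,152.9,.04);print(p)
b=pt(c,260.7,241.5,.1471+.009); print(b)
h=np.radians(107.4); zz=np.array([np.cos(h),np.sin(h)]); yy=np.array([-np.sin(h),np.cos(h)])
d=(p-b)[:2]; print("bearing->shell y",d@yy*100,"z",d@zz*100); d=(p[:2]-[.5243,.2533]);print("eef->shell",d@yy*100,d@zz*100)
```

```text
[0.49174593 0.243009   0.04      ]
[0.52303711 0.25360046 0.1561    ]
bearing->shell y 3.3026586444784773 z -0.07494503449061755
eef->shell 3.4141833519799936 -0.008508855839033838
```

Emit:
jog_arm(increments=[[[1,1.5,0],0,3.5],[[2,3.3,0],0,3.5],[[4,3.3,0],0,3.5],[[6,3.3,0],0,3.5],[[6,3.3,0],0,3.5]])

```text
time: 13.0
eef_pos: [0.4915, 0.2404, 0.0851]
eef_rot: [110.7, 89.8, -142.1]
ft_force: [-1.0, -0.2, 0.1]
width: 0.0413
```

Emit:
jog_arm(increments=[[[0,0,0],0,3.5],[[0,0,0],0,3.5],[[0,0,0],0,3.5],[[0,0,0],0,3.5],[[0,0,0],0,3.5]])

```text
time: 13.5
eef_pos: [0.4932, 0.2429, 0.0875]
eef_rot: [-81.7, 90.0, 25.5]
ft_force: [-0.1, -0.2, -0.7]
width: 0.0411
```

Run:
```python
from h import *
plan(.4917,.2430,.043,107.5)
c=optics.get_calibration("wrist");im=optics.camera("wrist"); crop(im,150,60,390,280,3,"w12")
import pickle; pickle.dump(c,open("c12.pkl","wb"))
```

```text
t 13.5 pos [0.4932 0.2429 0.0875] zhead 107.27 tilt 0.03 q7 77.1 w 0.0411 F [-0.1 -0.2 -0.7]
shift cm [4.45 0.14 0.05]
turn -0.23 or 179.77
```

View pics/w12.png

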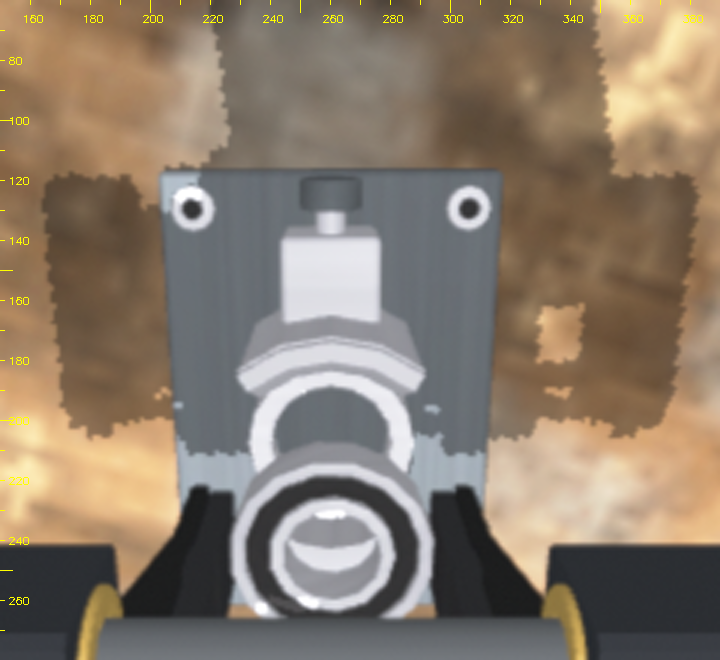

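Run:
```python
from h import *
import pickle; c=pickle.load(open("c12.pkl","rb"))
h=np.radians(107.3); zz=np.array([np.cos(h),np.sin(h)]); yy=np.array([-np.sin(h),np.cos(h)])
e=np.array([.4932,.2429])
for v,R in [(184,.022),(189,.016)]:
    p=pt(c,260.5,v,.04)[:2]-yy*R; print(p,(p-e)@yy*100,(p-e)@zz*100)
for v,R in [(215,.021),(219.5,.0175)]:  # bearing top outer edge far side approx
    p=pt(c,260.7,v,.0875+.009)[:2]-yy*R; print("b",p,(p-e)@yy*100,(p-e)@zz*100)
p=pt(c,260.7,241.5,.0965)[:2]; print((p-e)@yy*100,(p-e)@zz*100)
p=pt(c,260.4,207,.0875-.003)[:2]-yy*.021; print("b bottom edge",(p-e)@yy*100)
# jaw top corners z .062, outer flare
for u,v in [(230,60+380/3),(291.3,60+373/3)]: print(pt(c,u,v,.062)[:2]-e)
```

```text
[0.49430726 0.2437611 ] -0.13132375045249642 0.0492869565784012
[0.492507   0.24319693] 0.0573349111170412 0.048957806466989134
b [0.49522147 0.2441787 ] -0.2310272205625606 0.061972017775141434
b [0.49465982 0.24400199] -0.17214847508196002 0.06180267317453152
0.10849089602445634 0.06094794929233599
b bottom edge -0.19731210786236883
[-0.01807888 -0.02756512]
[-0.03248253  0.0130213 ]
```

Run:
```python
from h import *
import pickle; c=pickle.load(open("c12.pkl","rb"))
im=cv2.imread("pics/w12.png")
h=np.radians(107.3); zz=np.array([np.cos(h),np.sin(h)]); yy=np.array([-np.sin(h),np.cos(h)])
e=np.array([.4932,.2429])
def circ(dy,dz,z,R,col):
    q=e+yy*dy+zz*dz
    P=[proj(c,(q[0]+R*np.cos(t),q[1]+R*np.sin(t),z)) for t in np.linspace(0,6.28,60)]
    cv2.polylines(im,[((np.array(P)-[150,60]+.5)*3-.5).astype(int)],True,col,1)
circ(0,.0005,.0965,.021,(0,0,255)); circ(0,.0005,.0965,.010,(0,0,255)); circ(0,.0005,.0845,.021,(0,0,255))
circ(0,.0005,.04,.022,(0,255,0)); circ(0,.0005,.04,.016,(0,255,0))
cv2.imwrite("pics/w12o.png",im[300:620,150:520].repeat(2,0).repeat(2,1)[:600])
```

```text
(no output)
```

View pics/w12o.png

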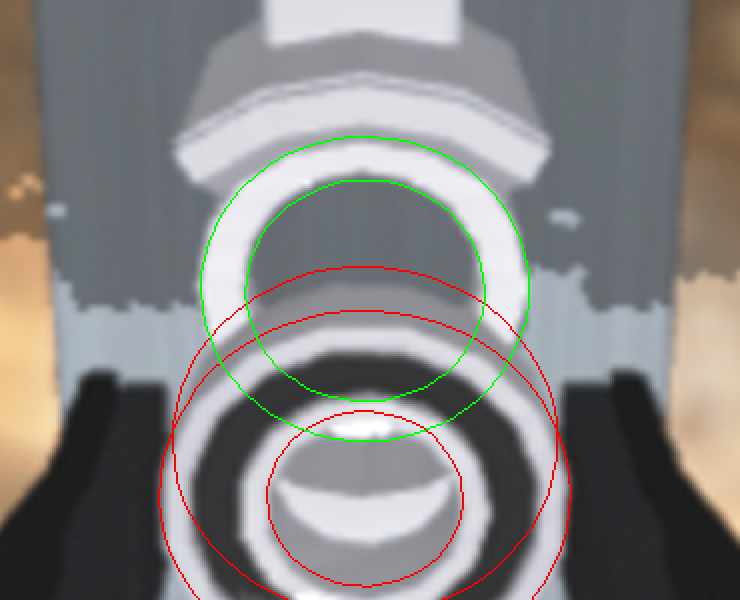

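Emit:
jog_arm(increments=[[[1,0.05,0],0,3.5],[[2,0.05,0],0,3.5],[[3,0.05,0],0,3.5],[[3.6,0.05,0],0,3.5],[[4.0,0.05,0],0,3.5]])

```text
time: 14.05
eef_pos: [0.4921, 0.2424, 0.0459]
eef_rot: [106.9, 89.9, -145.9]
ft_force: [-0.7, 0.3, -0.8]
width: 0.0411
```

Emit:
jog_arm(increments=[[[0,0,0],0,3.5],[[0,0,0],0,3.5],[[0,0,0],0,3.5],[[0,0,0],0,3.5],[[0,0,0],0,3.5]])

```text
time: 14.55
eef_pos: [0.4927, 0.2427, 0.0473]
eef_rot: [-77.9, 90.0, 29.4]
ft_force: [0.4, -0.4, -1.2]
width: 0.0413
```

Run:
```python
from h import *
plan(.4917,.2430,.043,107.5)
im=optics.camera("wrist"); crop(im,150,100,390,280,3,"w13")
plan(.4917,.2430,.043,107.5)
```

```text
t 14.55 pos [0.4927 0.2427 0.0473] zhead 107.27 tilt 0.03 q7 77.3 w 0.0413 F [ 0.4 -0.4 -1.2]
shift cm [0.43 0.09 0.06]
turn -0.23 or 179.77
t 14.6 pos [0.4926 0.2427 0.0473] zhead 107.27 tilt 0.02 q7 77.3 w 0.0413 F [-0.1 -0.2 -1.3]
shift cm [0.43 0.08 0.05]
turn -0.23 or 179.77
```

View pics/w13.png

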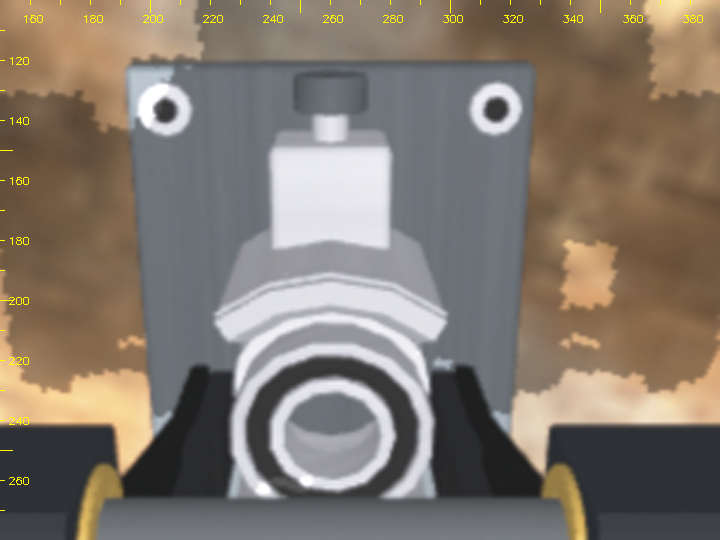

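Emit:
jog_arm(increments=[[[0.1,0,0],0,3.5],[[0.2,0,0],0,3.5],[[0.3,0,0],0,3.5],[[0.35,0,0],0,3.5],[[0.35,0,0],0,3.5]])

```text
time: 15.1
eef_pos: [0.4924, 0.2426, 0.0434]
eef_rot: [112.0, 90.0, -140.7]
ft_force: [0.4, -0.1, 0.2]
width: 0.0413
```

Emit:
jog_arm(increments=[[[0.03,0,0],0,3.5],[[0.06,0,0],0,3.5],[[0.08,0,0],0,3.5],[[0.08,0,0],0,3.5],[[0.08,0,0],0,3.5]])

```text
time: 15.6
eef_pos: [0.4926, 0.2427, 0.0429]
eef_rot: [-88.3, 90.0, 18.9]
ft_force: [-1.2, -0.3, 1.5]
width: 0.0412
```

Emit:
jog_arm(increments=[[[0,0,0],0,4.4],[[0,0,0],0,4.4],[[0,0,0],0,4.8],[[0,0,0],0,5.2],[[0,0,0],0,5.6]])

```text
time: 16.1
eef_pos: [0.4925, 0.2426, 0.0427]
eef_rot: [111.3, 90.0, -141.4]
ft_force: [-0.6, 0.4, -0.5]
width: 0.0529
```

Emit:
jog_arm(increments=[[[0,0,0],0,6],[[0,0,0],0,6],[[-1,0,0],0,6],[[-4,0,0],0,6],[[-7,0,0],0,6]])

```text
time: 16.6
eef_pos: [0.4922, 0.2424, 0.1138]
eef_rot: [107.8, 89.9, -144.9]
ft_force: [1.2, -0.2, -0.1]
width: 0.0599
```

Emit:
jog_arm(increments=[[[-1,-1,0],0,6],[[-1,-2,0],0,6],[[-1,-3.5,0],0,6],[[-1,-4,0],0,6],[[-1,-4,0],0,6]])

```text
time: 17.1
eef_pos: [0.5308, 0.2543, 0.1218]
eef_rot: [109.4, 89.9, -143.3]
ft_force: [-0.3, 0.3, 0.4]
width: 0.0601
```

Run:
```python
from h import *
plan(.4917,.2430,.043,107.5)
c=optics.get_calibration("wrist");im=optics.camera("wrist"); crop(im,130,60,390,280,3,"w14")
import pickle; pickle.dump(c,open("c14.pkl","wb"))
plan(.613,.29,.18,107.5)
```

```text
t 17.1 pos [0.5308 0.2543 0.1218] zhead 107.25 tilt 0.08 q7 78.2 w 0.0601 F [-0.3  0.3  0.4]
shift cm [7.89 4.06 0.08]
turn -0.25 or 179.75
t 17.15 pos [0.5303 0.2542 0.1219] zhead 107.26 tilt 0.1 q7 78.2 w 0.0598 F [-0.5  0.9  0.1]
shift cm [-5.83 -8.95  0.96]
turn -0.24 or 179.76
```

View pics/w14.png

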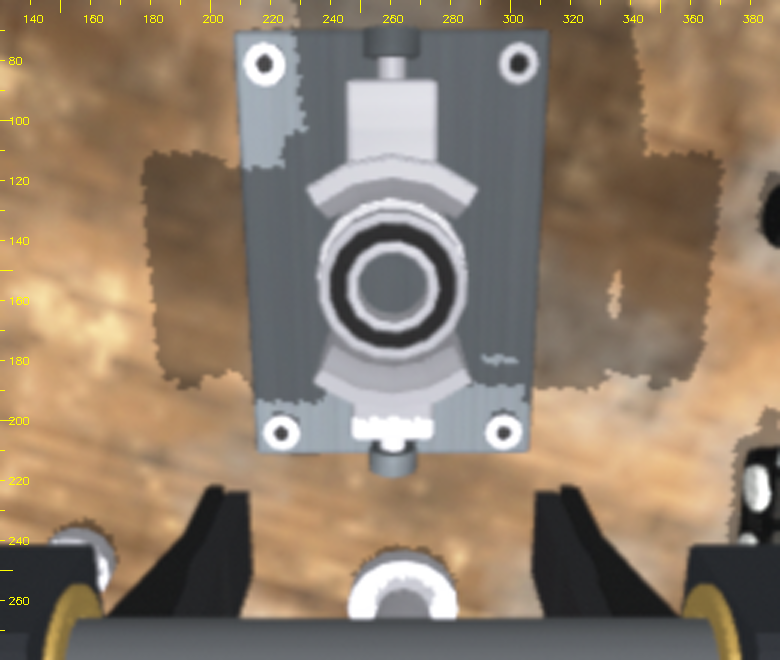

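Run:
```python
from h import *
import pickle; c=pickle.load(open("c14.pkl","rb"))
p=pt(c,261.3,155,.052); print("bearing",p)
print("drift edge",pt(c,264.3,251,.01))
im=cv2.imread("pics/w14.png")
for z,R in((.052,.021),(.052,.010),(.04,.022)):
    q=p if 1 else 0
    P=[proj(c,(q[0]+R*np.cos(t),q[1]+R*np.sin(t),z)) for t in np.linspace(0,6.28,60)]
    cv2.polylines(im,[((np.array(P)-[130,60]+.5)*3-.5).astype(int)],True,(0,0,255),1)
cv2.imwrite("pics/w14o.png",im[150:400,280:500].repeat(3,0).repeat(3,1)[:600])
plan(.612,.287,.17,107.5)
```

```text
bearing [0.49284184 0.243717   0.052     ]
drift edge [0.60211762 0.28128034 0.01      ]
t 17.15 pos [0.5303 0.2542 0.1219] zhead 107.26 tilt 0.1 q7 78.2 w 0.0598 F [-0.5  0.9  0.1]
shift cm [-4.83 -8.76  0.7 ]
turn -0.24 or 179.76
```

View pics/w14o.png

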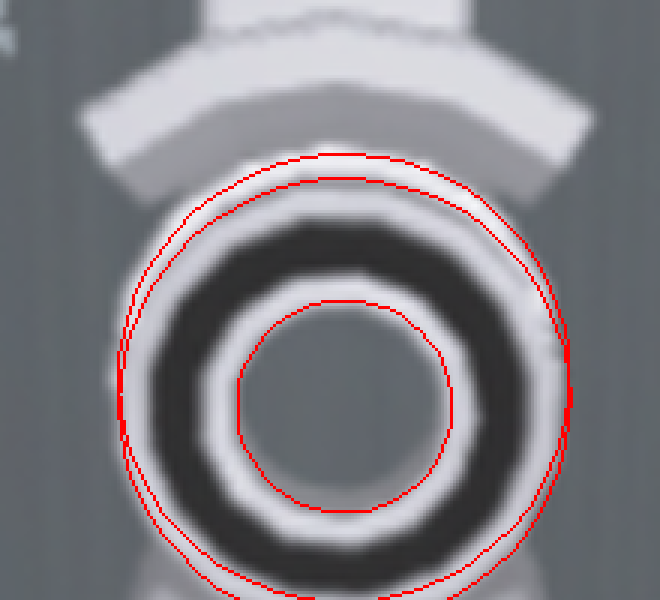

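Emit:
jog_arm(increments=[[[-1,-3,0.2],0,6],[[-2,-6,0.4],0,6],[[-3,-9,0.6],0,6],[[-3,-11,0.7],-0.2,6],[[-3,-11,0.7],-0.2,6]])

```text
time: 17.65
eef_pos: [0.6348, 0.2942, 0.1519]
eef_rot: [135.8, 90.0, -116.7]
ft_force: [-0.4, 0.4, 0.1]
width: 0.0602
```

Emit:
jog_arm(increments=[[[0,0,0],0,6],[[0,0,0],0,6],[[0,0,0],0,6],[[0,0,0],0,6],[[0,0,0],0,6]])

```text
time: 18.15
eef_pos: [0.6335, 0.2938, 0.153]
eef_rot: [-78.1, 90.0, 29.4]
ft_force: [-0.4, -0.0, 0.2]
width: 0.0599
```

Run:
```python
from h import *
c=optics.get_calibration("wrist");plan(.613,.29,.05,107.5)
im=optics.camera("wrist"); crop(im,150,60,390,280,3,"w15")
import pickle; pickle.dump(c,open("c15.pkl","wb"))
```

```text
t 18.15 pos [0.6335 0.2938 0.153 ] zhead 107.47 tilt 0.01 q7 80.5 w 0.0599 F [-0.4 -0.   0.2]
shift cm [10.3   2.07  0.25]
turn -0.03 or 179.97
```

View pics/w15.png

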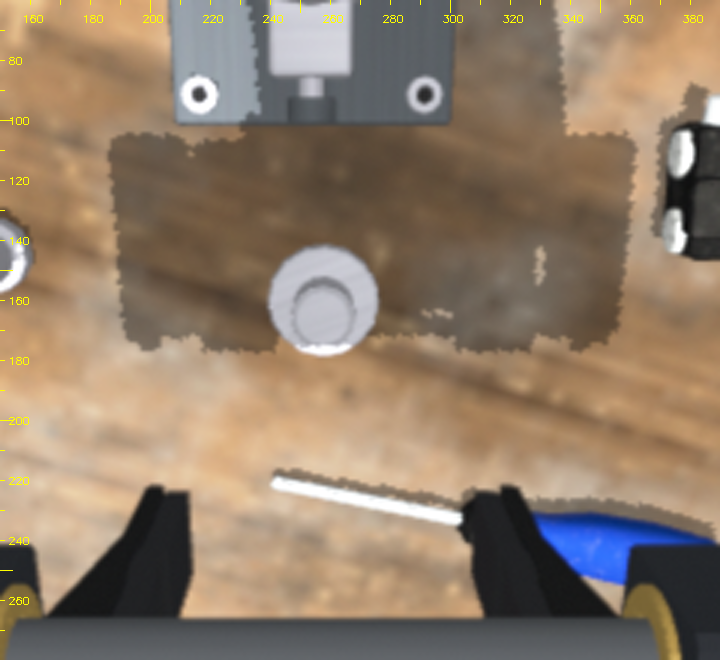

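Run:
```python
from h import *
import pickle; c=pickle.load(open("c15.pkl","rb"))
g=pt(c,257.7,165.3,.036); print("grip",g)
im=cv2.imread("pics/w15.png")
for z,R in((.036,.011),(.010,.0205),(0,.0205)):
    P=[proj(c,(g[0]+R*np.cos(t),g[1]+R*np.sin(t),z)) for t in np.linspace(0,6.28,60)]
    cv2.polylines(im,[((np.array(P)-[150,60]+.5)*3-.5).astype(int)],True,(0,0,255),1)
cv2.imwrite("pics/w15o.png",im[220:380,240:410].repeat(4,0).repeat(4,1)[:600])
plan(g[0],g[1],.05,107.5)
```

```text
grip [0.61560784 0.28569633 0.036     ]
t 18.2 pos [0.6335 0.2938 0.153 ] zhead 107.47 tilt 0.01 q7 80.5 w 0.0599 F [ 0.3 -1.1 -0.4]
shift cm [10.3   1.95 -0.24]
turn -0.03 or 179.97
```

View pics/w15o.png

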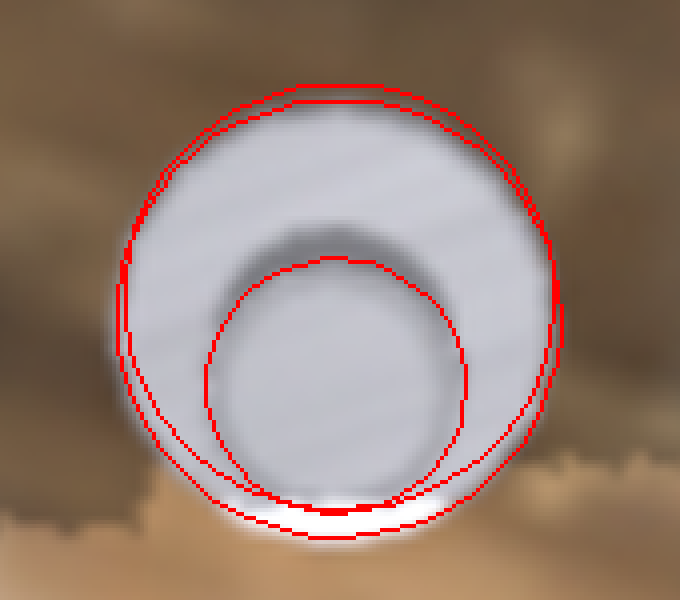

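Emit:
jog_arm(increments=[[[2,1.0,-0.1],0,5],[[4,1.95,-0.24],0,5],[[6,1.95,-0.24],0,5],[[8,1.95,-0.24],0,5],[[8,1.95,-0.24],0,5]])

```text
time: 18.7
eef_pos: [0.6139, 0.2849, 0.0699]
eef_rot: [100.7, 89.7, -151.8]
ft_force: [0.4, 0.4, 0.9]
width: 0.0502
```

Emit:
jog_arm(increments=[[[0,0,0],0,5],[[0,0,0],0,5],[[0,0,0],0,5],[[0,0,0],0,5],[[0,0,0],0,5]])

```text
time: 19.2
eef_pos: [0.6161, 0.2858, 0.0733]
eef_rot: [-80.3, 90.0, 27.1]
ft_force: [-0.9, 0.6, 1.3]
width: 0.0501
```

Run:
```python
from h import *
c=optics.get_calibration("wrist");plan(.6156,.2857,.019,107.5)
im=optics.camera("wrist"); crop(im,150,60,390,280,3,"w16")
import pickle; pickle.dump(c,open("c16.pkl","wb"))
```

```text
t 19.2 pos [0.6161 0.2858 0.0733] zhead 107.47 tilt 0.04 q7 80.4 w 0.0501 F [-0.9  0.6  1.3]
shift cm [5.43 0.05 0.  ]
turn -0.03 or 179.97
```

View pics/w16.png

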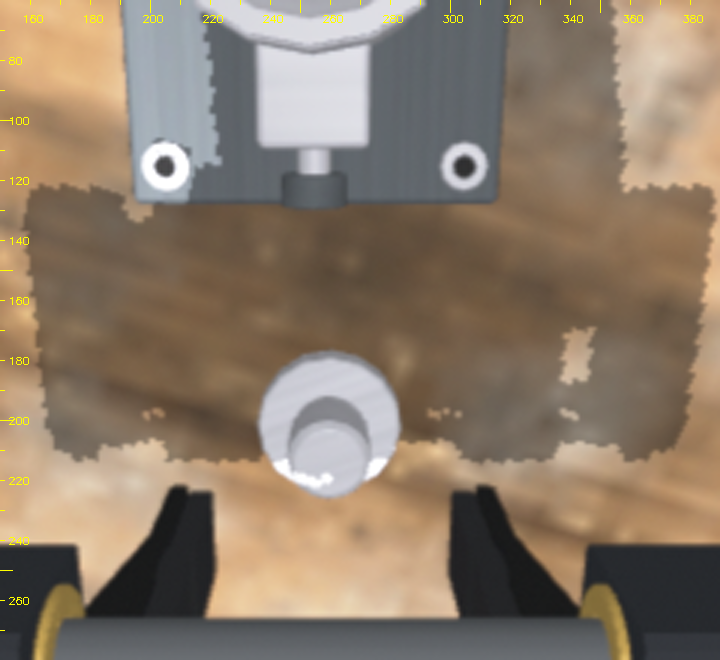

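Run:
```python
from h import *
import pickle; c=pickle.load(open("c16.pkl","rb"))
g=pt(c,260,212.3,.036); print("grip",g); plan(g[0],g[1],.019,107.5)
```

```text
grip [0.61503007 0.28561433 0.036     ]
t 19.25 pos [0.616  0.2858 0.0731] zhead 107.47 tilt 0.03 q7 80.4 w 0.0504 F [ 0.4 -0.1  0.7]
shift cm [5.41 0.1  0.01]
turn -0.03 or 179.97
```

Emit:
jog_arm(increments=[[[1.5,0.08,0],0,5],[[3,0.08,0],0,5],[[4.3,0.08,0],0,5],[[5,0.08,0],0,5],[[5.3,0.08,0],0,5]])

```text
time: 19.75
eef_pos: [0.6143, 0.2851, 0.018]
eef_rot: [103.0, 89.9, -149.5]
ft_force: [-0.5, -0.4, -0.1]
width: 0.0499
```

Emit:
jog_arm(increments=[[[0,0,0],0,4],[[0,0,0],0,3],[[0,0,0],0,2],[[0,0,0],0,1.8],[[0,0,0],0,1.8]], newtons=30)

```text
time: 20.25
eef_pos: [0.6154, 0.2853, 0.0202]
eef_rot: [-112.4, 90.0, -4.9]
ft_force: [-1.8, 0.7, 2.5]
width: 0.0211
```

Emit:
jog_arm(increments=[[[0,0,0],0,1.8],[[0,0,0],0,1.8],[[0,0,0],0,1.8],[[0,0,0],0,1.8],[[0,0,0],0,1.8]])

```text
time: 20.75
eef_pos: [0.6154, 0.2853, 0.0202]
eef_rot: [-109.2, 90.0, -1.8]
ft_force: [1.1, -1.1, 5.1]
width: 0.0208
```

Run:
```python
from h import *
c=optics.get_calibration("wrist");plan(.4928,.2437,.15,107.5)
im=optics.camera("wrist"); crop(im,150,60,390,280,3,"w17")
```

```text
t 20.75 pos [0.6154 0.2853 0.0202] zhead 107.46 tilt 0.03 q7 80.5 w 0.0208 F [ 1.1 -1.1  5.1]
shift cm [-12.99  12.94  -0.3 ]
turn -0.04 or 179.96
```

View pics/w17.png

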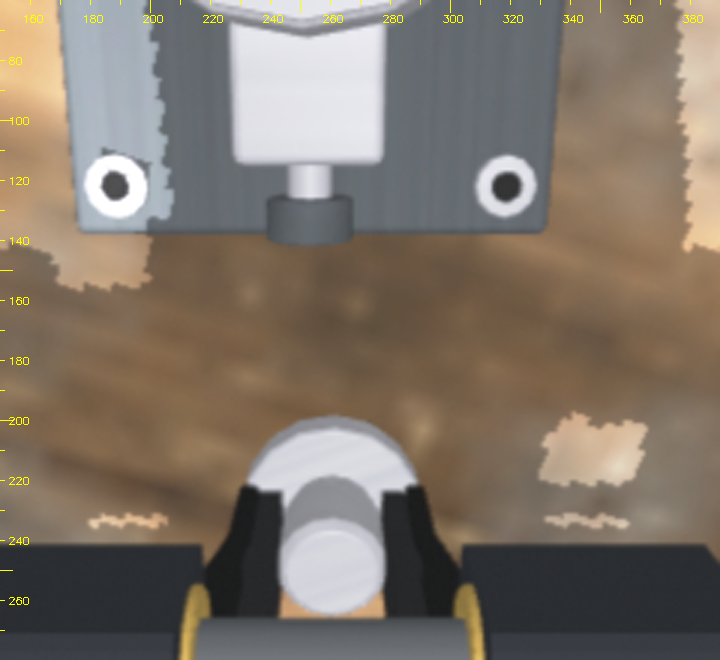

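Emit:
jog_arm(increments=[[[-1,0,0],0,1.8],[[-3,0,0],0,1.8],[[-6,0,0],0,1.8],[[-9,0,0],0,1.8],[[-12,0,0],0,1.8]])

```text
time: 21.3
eef_pos: [0.6144, 0.2856, 0.1408]
eef_rot: [81.3, 89.9, -171.2]
ft_force: [-0.6, 0.5, -2.0]
width: 0.0209
```

Emit:
jog_arm(increments=[[[0,2,0],0,1.8],[[0,5,0],0,1.8],[[0,8,-0.1],0,1.8],[[0,9,-0.2],0,1.8],[[0,9,-0.3],0,1.8]])

```text
time: 21.8
eef_pos: [0.529, 0.2556, 0.1402]
eef_rot: [36.0, 90.0, 143.5]
ft_force: [0.0, -0.1, -1.4]
width: 0.021
```

Emit:
jog_arm(increments=[[[0,0,0],0,1.8],[[0,0,0],0,1.8],[[0,0,0],0,1.8],[[0,0,0],0,1.8],[[0,0,0],0,1.8]])

```text
time: 22.3
eef_pos: [0.5303, 0.2557, 0.1395]
eef_rot: [111.9, 90.0, -140.6]
ft_force: [-0.4, 0.2, -2.3]
width: 0.0205
```

Run:
```python
from h import *
c=optics.get_calibration("wrist");plan(.4928,.2437,.10,107.4)
im=optics.camera("wrist"); crop(im,150,60,390,280,3,"w18")
import pickle; pickle.dump(c,open("c18.pkl","wb"))
```

```text
t 22.3 pos [0.5303 0.2557 0.1395] zhead 107.47 tilt 0.02 q7 78.3 w 0.0205 F [-0.4  0.2 -2.3]
shift cm [ 3.96  3.93 -0.01]
turn 0.07 or -179.93
```

View pics/w18.png

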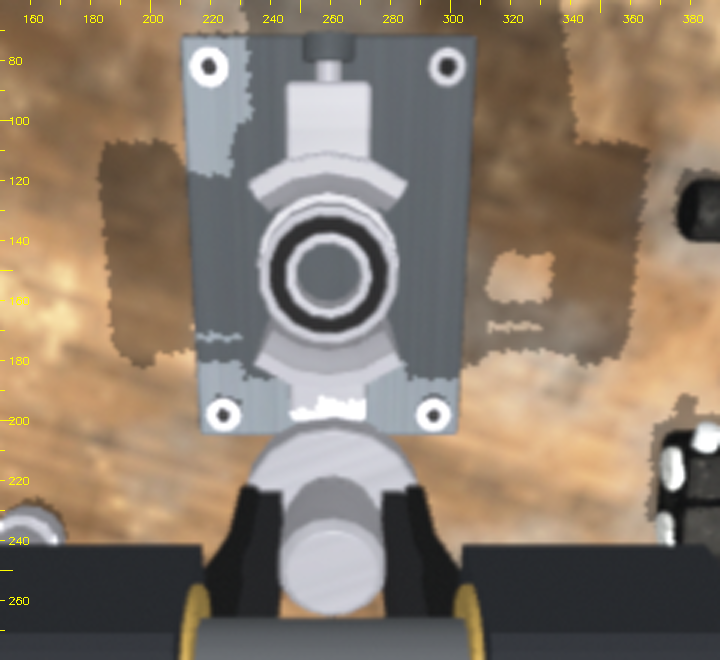

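Run:
```python
from h import *
import pickle; c=pickle.load(open("c18.pkl","rb"))
h=np.radians(107.45); zz=np.array([np.cos(h),np.sin(h)]); yy=np.array([-np.sin(h),np.cos(h)]); e=np.array([.5303,.2557])
b=pt(c,259.6,151.5,.052)[:2]; g=pt(c,260.7,248.6,.1395+.016)[:2]
print(b,g,"g-e",(g-e)@yy*100,(g-e)@zz*100,"b-g",(b-g)@yy*100,(b-g)@zz*100,"b-e",(b-e)@yy*100,(b-e)@zz*100)
im=cv2.imread("pics/w18.png")
for q,z,R in((g,.1555,.011),(g,.1295,.0205),(g,.1195,.0205),(b,.052,.021),(b,.052,.010)):
    P=[proj(c,(q[0]+R*np.cos(t),q[1]+R*np.sin(t),z)) for t in np.linspace(0,6.28,60)]
    cv2.polylines(im,[((np.array(P)-[150,60]+.5)*3-.5).astype(int)],True,(0,0,255),1)
cv2.imwrite("pics/w18o.png",im[170:640,190:480].repeat(2,0).repeat(2,1)[:900,:].repeat(1,0)[300:900])
```

```text
[0.49314858 0.24359985] [0.52995354 0.25618383] g-e 0.018542690721595246 0.05654597848051256 b-g 3.888475797384684 -0.09680319288503378 b-e 3.9070184881062793 -0.04025721440452119
```

View pics/w18o.png

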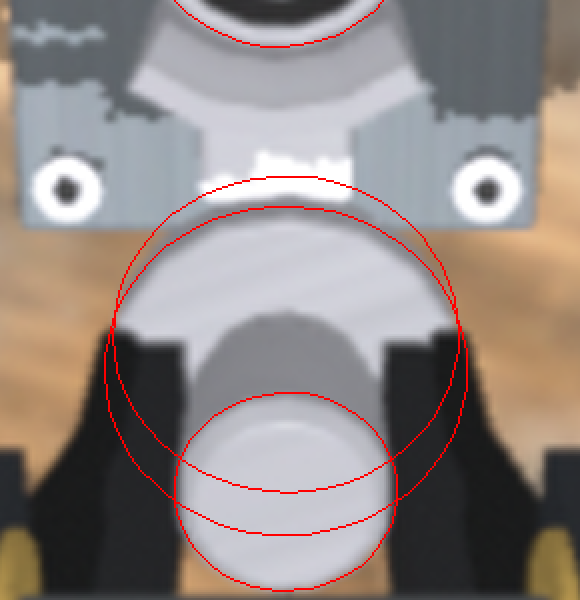

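Emit:
jog_arm(increments=[[[0,1.5,0],0,1.8],[[0.5,3.9,-0.07],0,1.8],[[2,3.9,-0.07],0,1.8],[[3.5,3.9,-0.07],0,1.8],[[4.5,3.9,-0.07],0,1.8]])

```text
time: 22.85
eef_pos: [0.4928, 0.2431, 0.0939]
eef_rot: [103.3, 90.0, -149.2]
ft_force: [0.9, 0.2, -1.7]
width: 0.0207
```

Emit:
jog_arm(increments=[[[0,0,0],0,1.8],[[0,0,0],0,1.8],[[0,0,0],0,1.8],[[0,0,0],0,1.8],[[0,0,0],0,1.8]])

```text
time: 23.35
eef_pos: [0.4934, 0.2434, 0.0952]
eef_rot: [-79.9, 90.0, 27.6]
ft_force: [-0.3, -0.2, -1.4]
width: 0.0208
```

Run:
```python
from h import *
c=optics.get_calibration("wrist");plan(.4930,.2434,.072,107.4)
im=optics.camera("wrist"); crop(im,150,60,390,280,3,"w19")
im=optics.camera("scene"); crop(im,190,210,270,290,8,"s19")
import pickle; pickle.dump(c,open("c19.pkl","wb"))
```

```text
t 23.35 pos [0.4934 0.2434 0.0952] zhead 107.47 tilt 0.04 q7 77.3 w 0.0208 F [-0.3 -0.2 -1.4]
shift cm [2.32 0.04 0.02]
turn 0.07 or -179.93
```

View pics/w19.png

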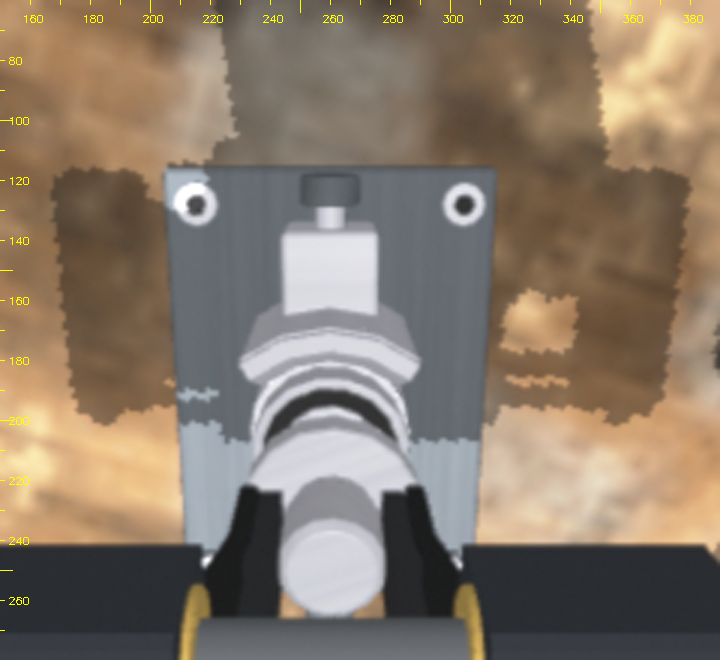

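View pics/s19.png

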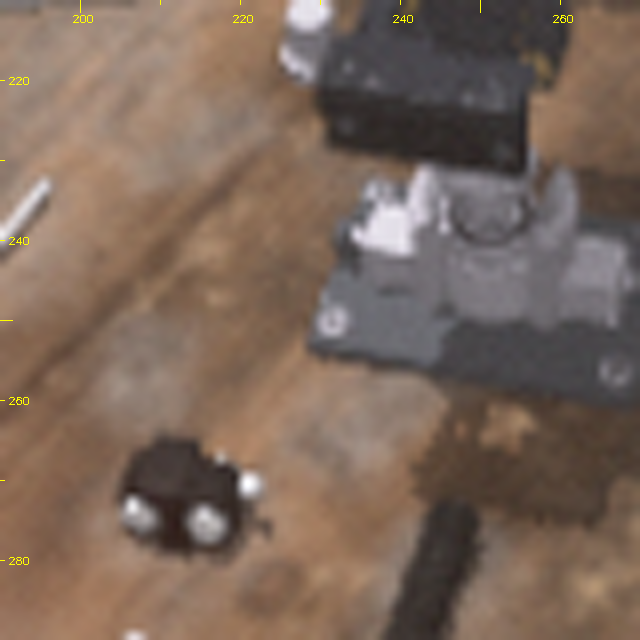

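Emit:
jog_arm(increments=[[[0.6,0.03,0],0,1.8],[[1.2,0.03,0],0,1.8],[[1.7,0.03,0],0,1.8],[[2.0,0.03,0],0,1.8],[[2.0,0.03,0],0,1.8]])

```text
time: 23.95
eef_pos: [0.4924, 0.2429, 0.074]
eef_rot: [106.5, 89.9, -146.0]
ft_force: [0.5, 0.2, -2.2]
width: 0.0207
```

Emit:
jog_arm(increments=[[[0.05,0,0],0,1.8],[[0.1,0,0],0,1.8],[[0.15,0,0],0,1.8],[[0.2,0,0],0,1.8],[[0.2,0,0],0,1.8]])

```text
time: 24.45
eef_pos: [0.4928, 0.2431, 0.0728]
eef_rot: [-85.2, 90.0, 22.3]
ft_force: [0.8, 0.3, -0.9]
width: 0.0212
```

Emit:
jog_arm(increments=[[[0.03,0,0],0,1.8],[[0.06,0,0],0,1.8],[[0.1,0,0],0,1.8],[[0.1,0,0],0,1.8],[[0.1,0,0],0,1.8]])

```text
time: 24.95
eef_pos: [0.4929, 0.2432, 0.0722]
eef_rot: [-70.7, 90.0, 36.8]
ft_force: [-1.6, -1.6, 4.6]
width: 0.0206
```

Run:
```python
from h import *
plan(.4930,.2434,.072,107.4)
im=optics.camera("wrist"); crop(im,150,60,390,280,3,"w20")
plan(.4930,.2434,.072,107.4)
```

```text
t 24.95 pos [0.4929 0.2432 0.0722] zhead 107.47 tilt 0.02 q7 77.4 w 0.0206 F [-1.6 -1.6  4.6]
shift cm [ 0.02 -0.01  0.02]
turn 0.07 or -179.93
t 25.0 pos [0.4929 0.2432 0.0721] zhead 107.47 tilt 0.01 q7 77.4 w 0.0208 F [-1.9 -0.8  5.5]
shift cm [ 0.01 -0.01  0.02]
turn 0.07 or -179.93
```

View pics/w20.png

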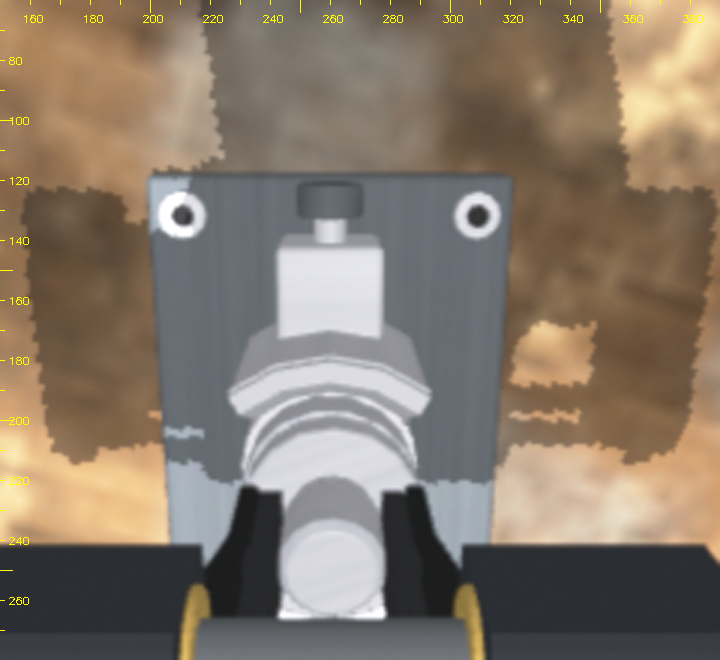

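Emit:
jog_arm(increments=[[[0,0,0],0,2.4],[[0,0,0],0,2.6],[[0,0,0],0,3.0],[[0,0,0],0,3.5],[[0,0,0],0,4.5]])

```text
time: 25.5
eef_pos: [0.4928, 0.2431, 0.0717]
eef_rot: [136.0, 90.0, -116.5]
ft_force: [-0.4, -0.7, -0.0]
width: 0.037
```

Emit:
jog_arm(increments=[[[0,0,0],0,5],[[0,0,0],0,5],[[-1,0,0],0,5],[[-3,0,0],0,5],[[-6,0,0],0,5]])

```text
time: 26.0
eef_pos: [0.492, 0.2426, 0.1318]
eef_rot: [104.8, 89.8, -147.8]
ft_force: [0.7, 0.2, -0.3]
width: 0.0499
```

Emit:
jog_arm(increments=[[[-1,-2,0],0,5],[[-1,-4,0],0,5],[[-1,-5,0],0,5],[[-1,-5,0],0,5],[[-1,-5,0],0,5]])

```text
time: 26.5
eef_pos: [0.5398, 0.2578, 0.1413]
eef_rot: [102.9, 89.9, -149.7]
ft_force: [-0.7, -0.3, -0.2]
width: 0.0499
```

Run:
```python
from h import *
c=optics.get_calibration("wrist");plan(.4930,.2434,.072,107.4)
im=optics.camera("wrist"); crop(im,150,60,390,280,3,"w21")
for q,z,R in(((.4930,.2434),.088,.011),((.4930,.2434),.062,.0205),((.4930,.2434),.052,.0205)):
    P=[proj(c,(q[0]+R*np.cos(t),q[1]+R*np.sin(t),z)) for t in np.linspace(0,6.28,60)]
    im=im.copy();cv2.polylines(im,[(np.array(P)).astype(int)],True,(255,0,0),1)
im=optics.camera("scene"); crop(im,190,200,290,290,7,"s21")
```

```text
t 26.5 pos [0.5398 0.2578 0.1413] zhead 107.46 tilt 0.08 q7 78.7 w 0.0499 F [-0.7 -0.3 -0.2]
shift cm [6.94 4.89 0.03]
turn 0.06 or -179.94
```

View pics/w21.png

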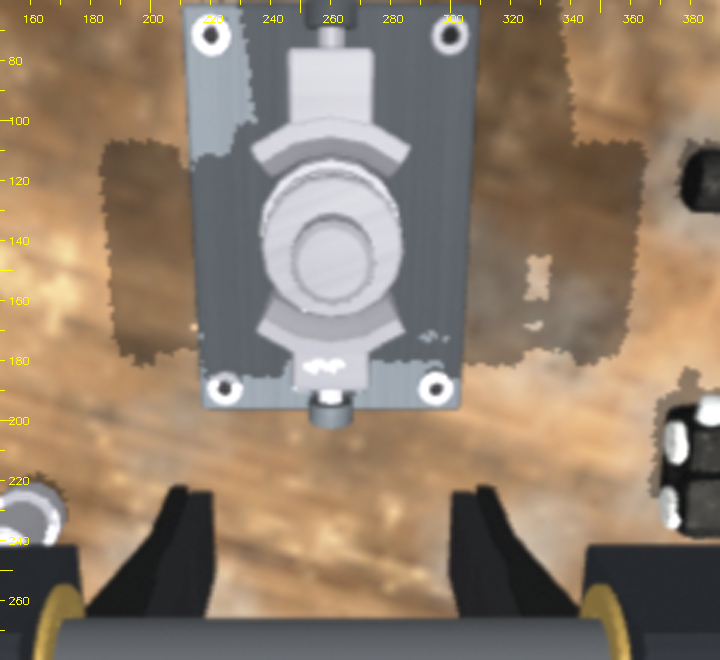

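View pics/s21.png

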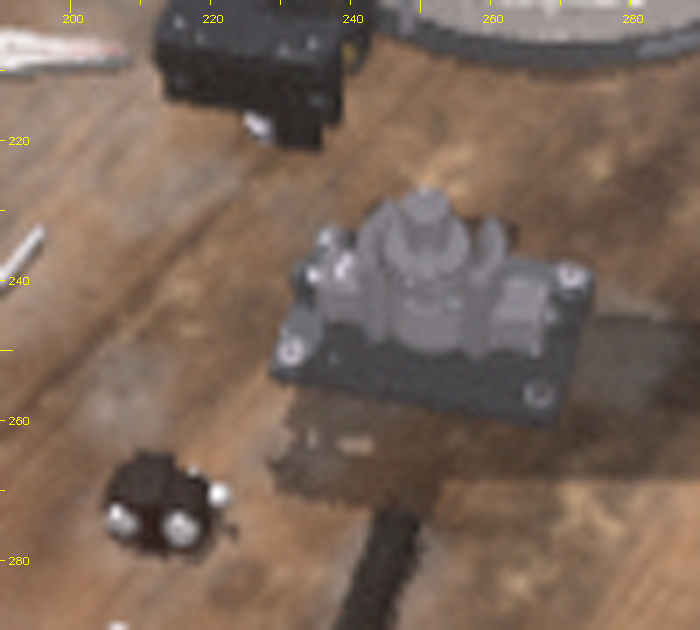

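Run:
```python
from h import *
c=optics.get_calibration("wrist");im=optics.camera("wrist")
a=cv2.resize(im[100:180,225:295],None,fx=7,fy=7,interpolation=cv2.INTER_CUBIC)
g=pt(c,260.5,146,.088); print("grip",g, "disc",pt(c,260.6,141,.062))
for z,R in ((.088,.011),(.062,.0205),(.04,.022)):
    P=[proj(c,(.4930+R*np.cos(t),.2434+R*np.sin(t),z)) for t in np.linspace(0,6.28,60)]
    cv2.polylines(a,[((np.array(P)-[225,100]+.5)*7-.5).astype(int)],True,(255,0,0),1)
cv2.imwrite("pics/w22.png",a[:,:,::-1])
```

```text
grip [0.49218239 0.24344118 0.088     ] disc [0.49207658 0.24348635 0.062     ]
```

View pics/w22.png

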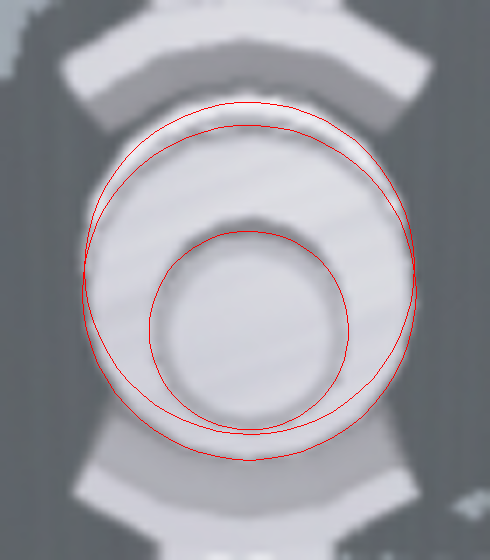

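Run:
```python
from h import *
im=optics.camera("top"); crop(im,100,100,400,290,2,"t9")
s=r.get_state(); print(s["time"],s["ft_force"])
```

```text
26.7 [ 0.87945097  0.45293466 -0.40219072]
```

View pics/t9.png

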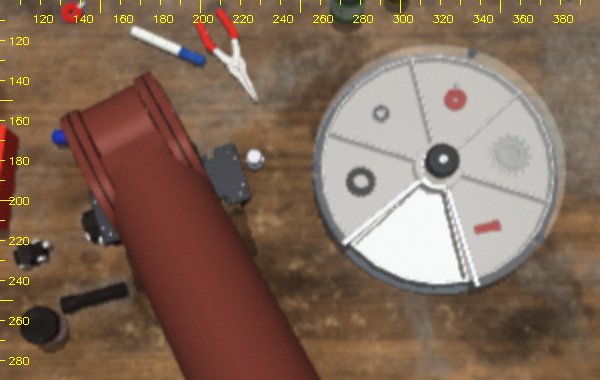

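The top view shows the bin at the opening empty, the other five parts still in their bins and the small drift still at (228,179). I'm handing in now.

Run:
```python
from h import *
print(workorder.job_done())
```

```text
the job is handed in; nothing more can be done
None
```

The large bearing is flat on the hub shell in the press nest, with the large drift upright on top of it. I handed the job in at about 26.7 s.

- **Carousel:** I turned it about 116° by the knob. The bearing then stood at 162.8°, against 163.1° for the middle of the opening.
- **Bearing:** I lowered it between the jaws until the wrist force rose by about 3 N, then let go. The wrist picture showed it flat and concentric with the shell.
- **Drift:** I set it on the bearing with about 5 to 7 N of contact, at the expected height (measured 72 mm, worked out 72 mm). After release its outline fitted an upright drift to about 1 mm.
- **Rest of the bench:** In the last top picture the bearing's bin was empty, the other five parts were in their bins and the small drift was in place. The arm hid part of the bench around the nest. The bystanders in view stood where they had been. The gripper was open and clear, with under 1 N at the wrist.

**Disagreements:**
- The top and wrist cameras differed by 3 to 5 mm on the knob, shell and drift. My first knob grip followed the top camera and sat about 3 mm off centre, with roughly 13 N of side force. I re-centred before turning, and from then on relied on the wrist camera and the feel of each grip.
- The tool pose reading wandered by 1 to 3 mm just after fast moves, so I let it settle before each fit.

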